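Set the capper's torque and fill its cap hopper

ROBOT

A 6-joint arm with a two-finger parallel gripper is mounted at the origin on the work surface. World frame = base frame: x ahead of the robot, y to its left, z up, the work surface at z = 0. Lengths are in m, angles in degrees, forces in N, time in s.
With the tool pointing down it reaches from about 0.35 to 0.875 m from the base axis. Payload 4.2 kg.
Tool frame: the origin (TCP) lies at the very end of the fingers, on their centre line; the grasp point (between the pads) lies 19 mm behind it; z points along the fingers, y is the line along which they close (so a half turn about z gives the same grasp; the last joint's range is limited). The gripper opens to 87 mm and grips with 3 to 60 N. Pads are 19 mm wide; open, the fingers measure 117 mm over their backs; the gripper's body (75 mm by 190 mm) begins 51 mm behind the grasp point.
Start: joints at [88.442, 22.042, 0.453, 0, -68.411, -14.817], TCP at [0.176, 0.6, 0.184] pointing down, gripper open.
Joint ranges: [-179.83, 179.83], [-69.29, 118.12], [-61.27, 80.66], [-181.25, 117.63], [-171.15, -9.14], [-177.46, 177.46]. Speed limits (degrees/s): [159.86, 159.86, 180, 180, 180, 180].

INTERFACE

Orientations are given as a 3x3 rotation matrix whose columns are the frame's x, y, z axes.
In Python, from station import sense, cams, r gives the robot as it stands. The module is installed in compiled form; this text tells all that it offers.
- The arm moves only by the tool step_arm, never from a script. Its argument "targets" is text: rows parted by semicolons, each of 4 numbers parted by spaces: the shift along the tool's x, y, z in cm, then the turn about the tool's z in degrees. In form: x y z turn; .... A call has 1 to 12 rows; each row shifts and turns the commanded pose from where the row before left it, along the tool's axes as they then stand; what a row does not reach is not made up. A row lasts 1/12 s, in which the tool goes at most 41.7 mm and 7.16 degrees, less where a joint would pass 70% of its speed; a pose out of reach is approached as far as the arm can. A call with a gripper value outside its range is refused whole. "claw" is the finger opening in cm, from 0 to 8.7, set as the call begins (left out, the last holds). The fingers move at their own pace and stop on an object; the grip force is fixed at half the most. Time passes only in rows, so rows that do not move let the fingers close. It gives the time, the measured TCP pose, the force, the opening and the grip force at its end, in the units of the state.
- sense(): the state, without advancing time (a new reading comes with each control period).
- cams.capture(name): name is "side" or "top"; returns a dict with "frame" (384x512x3 uint8, blue, green, red), "vertical_fov" (degrees; the focal length in pixels is half the picture's height over the tangent of half this angle, whatever the lens; pixels are square), "cx", "cy" (the principal point, pixels), "dist_coeffs" ([k1, k2, p1, p2, k3] as OpenCV has them; the pictures are not rectified), "eye" and "rotation" of the camera in the world. Camera axes: x right, y down, z forward; pixel columns grow to the right and rows downward; lengths in m; the calibration is good to about 2 mm. A picture is of the moment at which its call begins. There is no depth.
- r.finish_job(): hands the job in; it is judged then, once.
The state is a dict: "time_s": time; "joints": joint angles; "joint_velocities": joint speeds; "effort": joint torques, N m; "tcp_pos": TCP position; "ee_rot": TCP orientation; "wrist_force": force on the tool from outside, world axes, zero at the start; "moment": the same for the moment, N m; "gripper_width": opening from 0.0 (shut) to 1.0 (fully open); "gripper_force": force on a finger pad.
Only numpy, scipy, OpenCV 4.12 (cv2) and the standard library are available. Lean on these libraries where they do the work, as an engineer would, in place of code of your own. Each camera call takes 0.05 s, during which the arm holds its last target. There are 200 camera calls.

TASK

Get the capping machine ready for a run: first turn the red torque knob clockwise until it clicks past its detent and sits in the notch at the green dot. Then use the scoop to take up caps from the tray and tip at least three of the four into the green hopper, without touching the caps with the fingers and without spilling any elsewhere. Put the scoop back flat in the tray, let go, and leave the other things on the bench where they are.

Things in the scene. Friction and masses are not known exactly. Their poses are not given: they have to be found in the camera images.
- clutch: Capper's torque unit, fixed: grey box on a black foot 230 x 240 mm, 141 mm high at the rear; two small steel discs on top (highest point 197 mm). Origin: centre of its underside. Its front (-x) is a panel sloping up from front to rear: the panel's outward normal leans 30 degrees from vertical towards the unit's -x. It faces away from the robot base, give or take 25 degrees, and carries the red knob.
- torque_knob (a joint): Angle of the red knob in rad, growing clockwise as seen looking down on the panel. Notches at 0 (white dot; starts there within 0.05) and 1.2 (green dot). The detent spring pushes back with up to 0.25 N m until the crest at 0.6, then snaps the knob into the second notch, where it stays when let go. Turned past 1.2 it springs back; hard stops at -0.25 and 1.6.
- knob_grip (a point): Point on the knob's axis at grip height, 40 mm above the panel. Knob: black disc 66 mm across, its top 14 mm above the panel, and on it a red grip bar 76 mm long, 24 mm thick, from 12 to 54 mm above the panel. z = the knob's axis (the panel's outward normal), x = along the bar towards its white pointer mark; turns with the knob.
- tray: Aluminium tray fixed to the bench, open at the top, 260 (its x) x 124 (its y) x 42 mm high, walls and floor 4 mm. Origin: centre of its underside. The caps lie in its -x half, the scoop in its +x half.
- scoop: Loose steel scoop, 0.22 kg, lying on the tray's floor, mouth towards the tray's -x. Origin: underside below the back wall. Floor 3 mm thick from x = 0 (back wall 50 mm high) to the lip at x = -95 mm, wedge-thin over the last 25 mm; outside width 104 mm at the lip, 84 at the back; side walls 14 to 46 mm high. Blue handle: level bar 24 mm wide, 26 high, x = 11 to 129 mm, centre line at z = 75 mm.
- scoop_grip (a point): Centre of the scoop's handle bar where it is best gripped, at x = 50 mm, z = 75 mm in the scoop's frame. Axes as the scoop's.
- scoop_nose (a point): Middle of the scoop's lip, at its underside, x = -95 mm in the scoop's frame. Axes as the scoop's.
- hopper: Cap hopper fixed to the bench: a round bright green bowl on a steel foot. Origin: centre of its underside. Rim at 132 mm, 176 mm across outside, wall 4 mm, inside bottom at 47 mm, about 130 mm across.
- hopper_in (a point): Middle of the hopper bowl's inner floor, 47 mm above the bench.
- cap1_center (a point): Centre of cap 1 of 4: loose smooth orange plastic bottle cap, a round 36 mm across and 26 mm high, 20 g, slippery (friction about 0.3), at the start standing upright in the tray.
- cap2_center (a point): Centre of cap 2 of 4: loose smooth orange plastic bottle cap, a round 36 mm across and 26 mm high, 20 g, slippery (friction about 0.3), at the start standing upright in the tray.
- cap3_center (a point): Centre of cap 3 of 4: loose smooth orange plastic bottle cap, a round 36 mm across and 26 mm high, 20 g, slippery (friction about 0.3), at the start standing upright in the tray.
- cap4_center (a point): Centre of cap 4 of 4: loose smooth orange plastic bottle cap, a round 36 mm across and 26 mm high, 20 g, slippery (friction about 0.3), at the start standing upright in the tray.
- amber_bottle: Bystander, loose: amber bottle, 64 mm across, 190 mm tall. Origin: centre of its underside.
- short_jar: Bystander, loose: clear jar with a yellow lid, 68 mm across, 90 mm tall. Origin: centre of its underside.
- wrench: Bystander, loose: steel wrench lying flat, 170 mm long along its x axis. Origin: centre of its underside.
- clear_bottle: Bystander, loose: green glass bottle with a black cap, 64 mm across, 200 mm tall. Origin: centre of its underside.
- steel_mug: Bystander, loose: open steel cup, 80 mm across, 90 mm tall. Origin: centre of its underside.
- funnel: Bystander, loose: yellow funnel standing mouth down, 116 mm across, 150 mm tall. Origin: centre of its underside.
- spray_can: Bystander, loose: blue can, 60 mm across, 170 mm tall. Origin: centre of its underside.

How it is judged (in metres and radians):
On the way, in this order (a step that is already met when the one before it is completed fails the run):
1. the knob has clicked past its detent into the second notch (value of joint torque_knob between 1.05 and 1.35 rad and contact force between the fingers and torque_knob below 0.1 N), for 0.2 s.
2. the scoop has been lifted with at least one cap in it (height (world z) of scoop_grip above 0.16 m and ((x of cap1_center in the frame of scoop between -0.1 and 0 m and z of cap1_center in the frame of scoop between 0 and 0.07 m and y of cap1_center in the frame of scoop between -0.06 and 0.06 m) or (x of cap2_center in the frame of scoop between -0.1 and 0 m and z of cap2_center in the frame of scoop between 0 and 0.07 m and y of cap2_center in the frame of scoop between -0.06 and 0.06 m) or (x of cap3_center in the frame of scoop between -0.1 and 0 m and z of cap3_center in the frame of scoop between 0 and 0.07 m and y of cap3_center in the frame of scoop between -0.06 and 0.06 m) or (x of cap4_center in the frame of scoop between -0.1 and 0 m and z of cap4_center in the frame of scoop between 0 and 0.07 m and y of cap4_center in the frame of scoop between -0.06 and 0.06 m))), for 0.1 s.
3. at least three caps are in the hopper ((((horizontal distance between cap2_center and hopper_in below 0.082 m and z of cap2_center in the frame of hopper_in between 0 and 0.085 m) and (horizontal distance between cap3_center and hopper_in below 0.082 m and z of cap3_center in the frame of hopper_in between 0 and 0.085 m) and (horizontal distance between cap4_center and hopper_in below 0.082 m and z of cap4_center in the frame of hopper_in between 0 and 0.085 m)) or ((horizontal distance between cap1_center and hopper_in below 0.082 m and z of cap1_center in the frame of hopper_in between 0 and 0.085 m) and (horizontal distance between cap3_center and hopper_in below 0.082 m and z of cap3_center in the frame of hopper_in between 0 and 0.085 m) and (horizontal distance between cap4_center and hopper_in below 0.082 m and z of cap4_center in the frame of hopper_in between 0 and 0.085 m)) or ((horizontal distance between cap1_center and hopper_in below 0.082 m and z of cap1_center in the frame of hopper_in between 0 and 0.085 m) and (horizontal distance between cap2_center and hopper_in below 0.082 m and z of cap2_center in the frame of hopper_in between 0 and 0.085 m) and (horizontal distance between cap4_center and hopper_in below 0.082 m and z of cap4_center in the frame of hopper_in between 0 and 0.085 m)) or ((horizontal distance between cap1_center and hopper_in below 0.082 m and z of cap1_center in the frame of hopper_in between 0 and 0.085 m) and (horizontal distance between cap2_center and hopper_in below 0.082 m and z of cap2_center in the frame of hopper_in between 0 and 0.085 m) and (horizontal distance between cap3_center and hopper_in below 0.082 m and z of cap3_center in the frame of hopper_in between 0 and 0.085 m)))), for 0.2 s.
At the end, for the whole second after the job is handed in: Knob at rest between 1.05 and 1.35 rad; at least three caps inside the hopper bowl, below its rim, any other in the tray; the scoop flat (0.12 rad) on the tray floor, its origin within 130 mm along and 30 mm across of the tray's middle; all at rest (value of joint torque_knob between 1.05 and 1.35 rad and (((horizontal distance between cap2_center and hopper_in below 0.082 m and z of cap2_center in the frame of hopper_in between 0 and 0.085 m) and (horizontal distance between cap3_center and hopper_in below 0.082 m and z of cap3_center in the frame of hopper_in between 0 and 0.085 m) and (horizontal distance between cap4_center and hopper_in below 0.082 m and z of cap4_center in the frame of hopper_in between 0 and 0.085 m)) or ((horizontal distance between cap1_center and hopper_in below 0.082 m and z of cap1_center in the frame of hopper_in between 0 and 0.085 m) and (horizontal distance between cap3_center and hopper_in below 0.082 m and z of cap3_center in the frame of hopper_in between 0 and 0.085 m) and (horizontal distance between cap4_center and hopper_in below 0.082 m and z of cap4_center in the frame of hopper_in between 0 and 0.085 m)) or ((horizontal distance between cap1_center and hopper_in below 0.082 m and z of cap1_center in the frame of hopper_in between 0 and 0.085 m) and (horizontal distance between cap2_center and hopper_in below 0.082 m and z of cap2_center in the frame of hopper_in between 0 and 0.085 m) and (horizontal distance between cap4_center and hopper_in below 0.082 m and z of cap4_center in the frame of hopper_in between 0 and 0.085 m)) or ((horizontal distance between cap1_center and hopper_in below 0.082 m and z of cap1_center in the frame of hopper_in between 0 and 0.085 m) and (horizontal distance between cap2_center and hopper_in below 0.082 m and z of cap2_center in the frame of hopper_in between 0 and 0.085 m) and (horizontal distance between cap3_center and hopper_in below 0.082 m and z of cap3_center in the frame of hopper_in between 0 and 0.085 m))) and ((horizontal distance between cap1_center and hopper_in below 0.082 m and z of cap1_center in the frame of hopper_in between 0 and 0.085 m) or (x of cap1_center in the frame of tray between -0.126 and 0.126 m and y of cap1_center in the frame of tray between -0.058 and 0.058 m and z of cap1_center in the frame of tray below 0.06 m)) and ((horizontal distance between cap2_center and hopper_in below 0.082 m and z of cap2_center in the frame of hopper_in between 0 and 0.085 m) or (x of cap2_center in the frame of tray between -0.126 and 0.126 m and y of cap2_center in the frame of tray between -0.058 and 0.058 m and z of cap2_center in the frame of tray below 0.06 m)) and ((horizontal distance between cap3_center and hopper_in below 0.082 m and z of cap3_center in the frame of hopper_in between 0 and 0.085 m) or (x of cap3_center in the frame of tray between -0.126 and 0.126 m and y of cap3_center in the frame of tray between -0.058 and 0.058 m and z of cap3_center in the frame of tray below 0.06 m)) and ((horizontal distance between cap4_center and hopper_in below 0.082 m and z of cap4_center in the frame of hopper_in between 0 and 0.085 m) or (x of cap4_center in the frame of tray between -0.126 and 0.126 m and y of cap4_center in the frame of tray between -0.058 and 0.058 m and z of cap4_center in the frame of tray below 0.06 m)) and x of scoop in the frame of tray between -0.13 and 0.13 m and y of scoop in the frame of tray between -0.03 and 0.03 m and z of scoop in the frame of tray below 0.014 m and angle between scoop's own z axis and vertical below 0.12 rad and linear speed of scoop below 0.02 m/s and linear speed of each of cap1, cap2, cap3, cap4 below 0.03 m/s); the robot touches nothing.
It fails at once if a bystander is moved by more than 40 mm or tipped over (distance of any of amber_bottle, short_jar, wrench, clear_bottle, steel_mug, funnel, spray_can from where it was at the start of the episode above 0.04 m or angle between any of amber_bottle, short_jar, wrench, clear_bottle, steel_mug, funnel, spray_can's own z axis and vertical above 0.5 rad).
It fails at once if the fingers touch a cap (contact force between the fingers and cap1 above 1 N or contact force between the fingers and cap2 above 1 N or contact force between the fingers and cap3 above 1 N or contact force between the fingers and cap4 above 1 N).
It also fails if it takes over 67 s, if anything falls off the work surface, if the arm or the gripper's body presses on something with over 40 N, if the wrist force passes 120 N, or if a joint passes its speed limit or range.

## Working session

There is one attempt and no reset: what is moved stays moved. The work goes in short steps, Python scripts to look and compute and a tool call to move; the robot and the scene stay as the last step left them, time stands still between calls to the robot, and variables do not carry over. Pictures are saved under pics/ and viewed, at most 10 in all, crops included, and the job is handed in when it is done.

Besides the shell and the picture viewer there is one more tool, called as name(argument=value, ...) on one line, values as JSON. step_arm: Moves the arm, as the interface text tells. Its arguments: {"type":"object","properties":{"targets":{"type":"string"},"claw":{"type":"number"}},"required":["targets"]}

```bash
mkdir -p pics
cat > h.py <<'E'
import numpy as np, cv2, json
from station import sense, cams, r
def snap(name,fn):
    c=cams.capture(name); cv2.imwrite('pics/'+fn,c['frame']); 
    d={k:(np.array(v).tolist() if k!='frame' else None) for k,v in c.items()}
    json.dump(d,open(name+'.json','w')); return c
def cal(name):
    d=json.load(open(name+'.json')); f=192/np.tan(np.radians(d['vertical_fov'])/2)
    K=np.array([[f,0,d['cx']],[0,f,d['cy']],[0,0,1]]); return K,np.array(d['dist_coeffs']),np.array(d['eye']),np.array(d['rotation'])
def ray(name,u,v):
    K,D,e,R=cal(name); p=cv2.undistortPoints(np.array([[[u,v]]],float),K,D)[0,0]
    return e,R@np.array([p[0],p[1],1])
def onz(name,u,v,z):
    e,d=ray(name,u,v); return e+d*(z-e[2])/d[2]
def proj(name,P):
    K,D,e,R=cal(name); P=(np.atleast_2d(P)-e)@R
    return cv2.projectPoints(P,np.zeros(3),np.zeros(3),K,D)[0][:,0]
E
python3 - <<'E'
from h import *
for n in('top','side'):
    c=snap(n,n+'1.png'); K,D,e,R=cal(n); print(n,K[0,0],K[:2,2],D,e,R.round(3).tolist())
s=sense(); print({k:np.round(s[k],3).tolist() for k in s})
a=cv2.imread('pics/top1.png'); cv2.imwrite('pics/top1b.png',cv2.resize(a,(800,600),interpolation=cv2.INTER_CUBIC))
a=cv2.imread('pics/side1.png'); cv2.imwrite('pics/side1b.png',cv2.resize(a,(800,600),interpolation=cv2.INTER_CUBIC))
E
```

```text
top 389.8951562597535 [260.04968193 186.72774916] [-0.11574035  0.          0.          0.          0.        ] [ 0.44621095 -0.00687204  1.35519788] [[0.013, -0.997, 0.081], [-1.0, -0.013, -0.009], [0.01, -0.081, -0.997]]
side 389.9716162357437 [252.51421519 190.1749379 ] [-0.01295927  0.          0.          0.          0.        ] [ 0.04091118 -1.01979446  1.25204543] [[0.897, -0.302, 0.322], [-0.441, -0.644, 0.625], [0.019, -0.703, -0.711]]
{'time_s': 0.1, 'joints': [88.44, 22.086, 0.389, -0.025, -68.414, -14.816], 'joint_velocities': [0.074, -0.133, 0.193, 0.076, -0.055, -0.054], 'effort': [-0.0, -39.169, 18.794, 4.232, 0.013, -0.0], 'tcp_pos': [0.176, 0.599, 0.183], 'ee_rot': [[0.959, -0.282, -0.0], [-0.282, -0.959, -0.002], [0.0, 0.002, -1.0]], 'wrist_force': [0.329, -0.46, -0.428], 'moment': [-0.006, -0.016, -0.056], 'gripper_force': 0.0, 'gripper_width': 1.001}
```

View pics/top1b.png

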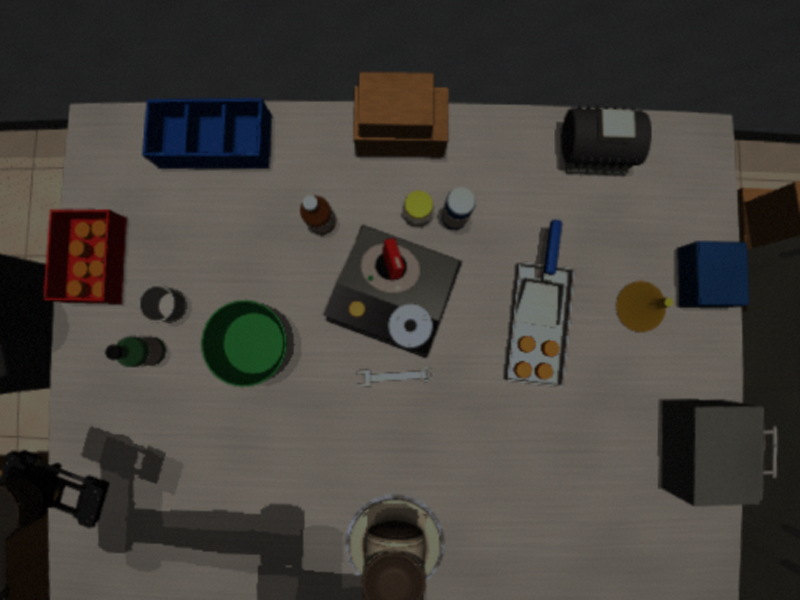

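View pics/side1b.png

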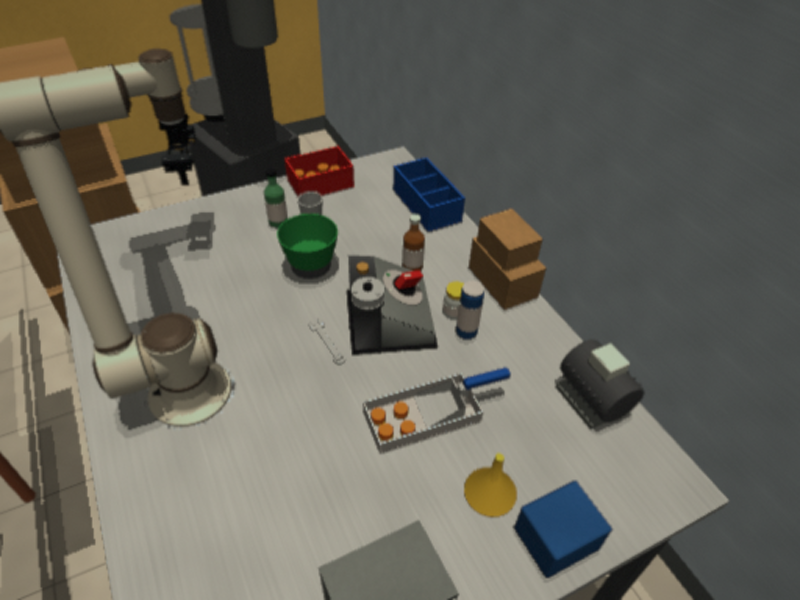

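The top view (800x600 scale) shows the clutch at about (393,290), with the red knob at (394,258) and the green dot at (370,278). The tray spans (507..573, 262..385), with the caps at its near end and the blue handle at (553,247). The hopper is at (246,343). Next I'll enlarge the knob and the tray.

Run:
```python
import cv2,numpy as np
a=cv2.imread('pics/top1.png'); b=cv2.imread('pics/side1.png')
def g(im,x,y,w,h,s): return cv2.resize(np.clip(im[y:y+h,x:x+w].astype(float)*1.7,0,255).astype('uint8'),(w*s,h*s),interpolation=cv2.INTER_CUBIC)
cv2.imwrite('pics/c1.png',np.hstack([g(a,205,143,95,90,4),g(a,310,135,70,90,4)][:2]))
cv2.imwrite('pics/c2.png',np.hstack([g(b,205,150,90,85,4),g(b,220,225,110,85,4)]))
```

```text
(no output)
```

View pics/c1.png

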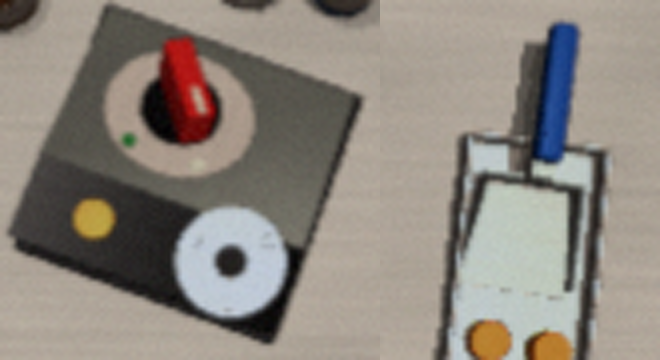

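View pics/c2.png

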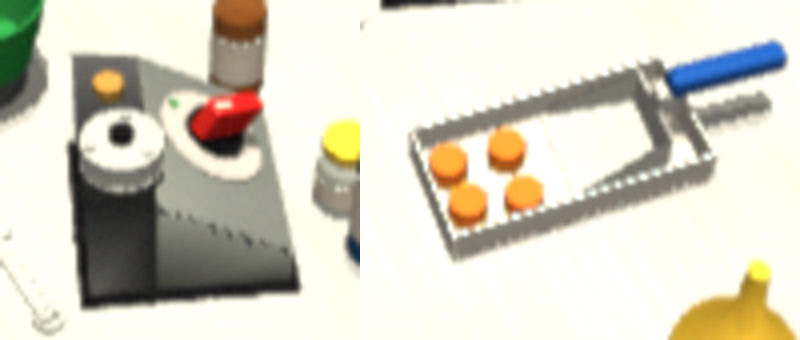

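The crops show the pointer end of the bar facing the robot: the white mark is at crop (200,97), the green dot at (128,140) and the bar's far end at (180,42). Turning clockwise therefore moves the near end towards +y. I'll compute the positions.

```bash
cat >> h.py <<'E'
def tri(a,b):
    e1,d1=ray('top',*a); e2,d2=ray('side',*b); A=np.stack([d1,-d2],1); t=np.linalg.lstsq(A,e2-e1,rcond=None)[0]
    p,q=e1+t[0]*d1,e2+t[1]*d2; return (p+q)/2,np.linalg.norm(p-q)
E
python3 - <<'E'
from h import *
np.set_printoptions(precision=4,suppress=True)
T=lambda u,v:(205+u/4,143+v/4); T2=lambda u,v:(310+(u-380)/4,135+v/4); S=lambda u,v:(205+u/4,150+v/4); S2=lambda u,v:(220+(u-360)/4,225+v/4); F=lambda u,v:(u*.64,v*.64)
print('foot',[onz('top',*T(*p),0.01)[:2] for p in((10,247),(272,343),(360,97),(107,5))])
for n,a,b in(('disc',T(179,113),S(211,137)),('mark',T(200,97),S(222,105)),('far',T(180,42),S(262,95)),('green',T(128,140),S(174,103)),('steeldisc',T(230,260),S(121,134)),('handlefar',T2(564,28),S2(778,50)),('handlenear',T2(550,155),S2(675,78))):
    print(n,*tri(a,b))
print('handle',[onz('top',*T2(*p),.092) for p in((565,26),(548,158))])
print('tray',[onz('top',*p,.042)[:2] for p in(T2(463,137),T2(607,152),F(506,381),F(562,385))])
print('caps',[onz('top',*F(*p),.03)[:2] for p in((526,344),(550,349),(523,370),(545,371))])
print('hop',[onz('top',*F(*p),.132)[:2] for p in((246,343),(202,343),(290,343),(246,300),(246,386))])
print('others',[onz('top',*F(*p),.15)[:2] for p in((165,305),(310,203),(418,205),(460,200))])
E
```

```text
foot [array([0.4903, 0.1612]), array([ 0.4108, -0.0658]), array([ 0.6248, -0.1403]), array([0.7028, 0.0814])]
disc [0.5981 0.0152 0.1007] 0.001132414452365859
mark [ 0.6022 -0.0013  0.1597] 0.0019257397811681524
far [0.6524 0.0134 0.1408] 0.007158382712884995
green [0.5733 0.0547 0.1261] 0.0016917735704216736
steeldisc [ 0.477  -0.0259  0.1918] 0.00036046704064571
handlefar [ 0.7029 -0.3364  0.0884] 0.0011960841547728127
handlenear [ 0.5968 -0.3233  0.0899] 0.00260115959536301
handle [array([ 0.7034, -0.3361,  0.092 ]), array([ 0.5929, -0.3205,  0.092 ])]
tray [array([ 0.6156, -0.2596]), array([ 0.6047, -0.3844]), array([ 0.3627, -0.2361]), array([ 0.3546, -0.3586])]
caps [array([ 0.4426, -0.282 ]), array([ 0.4321, -0.3351]), array([ 0.386 , -0.2755]), array([ 0.3841, -0.324 ])]
hop [array([0.4374, 0.3032]), array([0.4357, 0.3937]), array([0.4389, 0.2139]), array([0.5242, 0.3059]), array([0.3513, 0.301 ])]
others [array([0.5106, 0.4669]), array([0.7207, 0.1784]), array([ 0.7193, -0.0394]), array([ 0.731 , -0.1241])]
```

step_arm(targets="2.46 2.1 -0.6 0;2.46 2.1 -0.6 0;2.46 2.1 -0.6 0;2.46 2.1 -0.6 0;2.46 2.1 -0.6 0;2.46 2.1 -0.6 0;2.46 2.1 -0.6 0;2.46 2.1 -0.6 0;2.46 2.1 -0.6 0;2.46 2.1 -0.6 0;2.46 2.1 -0.6 0;2.46 2.1 -0.6 0", claw=0)

```text
time_s: 1.1
tcp_pos: [0.3886, 0.273, 0.256]
ee_rot: [[0.96, -0.282, -0.001], [-0.282, -0.96, -0.0], [-0.0, 0.0, -1.0]]
wrist_force: [0.5, -0.5, -0.4]
gripper_width: 0.173
gripper_force: 0.0
```

step_arm(targets="2.46 2.1 0 0;2.46 2.1 0 0;2.46 2.1 0 0;2.46 2.1 0 0;2.46 2.1 0 0;2.46 2.1 0 0;2.46 2.1 0 0;2.46 2.1 0 0;2.46 2.1 0 0;2.46 2.1 0 0;2.46 2.1 0 0;2.46 2.1 0 0")

```text
time_s: 2.1
tcp_pos: [0.6009, -0.0519, 0.2554]
ee_rot: [[0.959, -0.282, -0.001], [-0.282, -0.959, 0.0], [-0.001, 0.0, -1.0]]
wrist_force: [-0.0, 1.1, 0.6]
gripper_width: 0.004
gripper_force: 0.0
```

step_arm(targets="0 0 0 0;0 0 0 0")

```text
time_s: 2.27
tcp_pos: [0.6005, -0.0517, 0.2544]
ee_rot: [[0.959, -0.285, -0.003], [-0.285, -0.959, -0.0], [-0.003, 0.001, -1.0]]
wrist_force: [-0.8, 0.1, 0.0]
gripper_width: 0.003
gripper_force: 0.0
```

step_arm(targets="0 0 3 0;0 0 3 0;0 0 3 0;0 0 2 0;0 0 0.5 0;0 0 0 0")

```text
time_s: 2.77
tcp_pos: [0.5991, -0.0496, 0.1396]
ee_rot: [[0.96, -0.281, -0.004], [-0.281, -0.96, -0.001], [-0.003, 0.002, -1.0]]
wrist_force: [0.0, 0.6, 0.1]
gripper_width: 0.007
gripper_force: 0.0
```

step_arm(targets="-0.6 -0.75 0 0;-0.6 -0.75 0 0;-0.6 -0.75 0 0;-0.6 -0.75 0 0;-0.5 -0.75 0 0;0 0 0 0")

```text
time_s: 3.27
tcp_pos: [0.5829, -0.0043, 0.1417]
ee_rot: [[0.96, -0.28, 0.001], [-0.28, -0.96, 0.001], [0.001, -0.001, -1.0]]
wrist_force: [0.5, 0.5, -0.6]
gripper_width: 0.006
gripper_force: 0.0
```

Run:
```python
from h import *
c=snap('side','s2.png'); d=snap('top','t2.png')
g=lambda im,x,y,w,h,s: cv2.resize(np.clip(im[y:y+h,x:x+w].astype(float)*1.7,0,255).astype('uint8'),(w*s,h*s),interpolation=cv2.INTER_CUBIC)
cv2.imwrite('pics/c3.png',np.hstack([g(c['frame'],205,130,95,100,4),g(d['frame'],205,133,95,100,4)]))
```

```text
(no output)
```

View pics/c3.png

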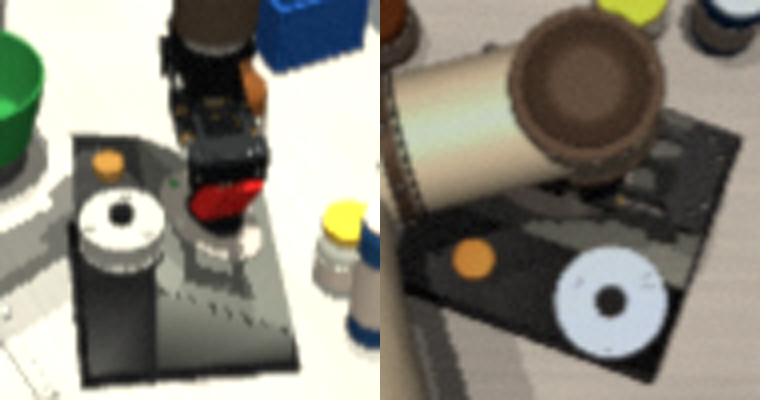

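The side crop shows the bar running from (190,205) to (265,185) and hiding the fingertips. I'll check where the tip should project compared with the bar.

```bash
python3 - <<'E'
from h import *
np.set_printoptions(precision=1,suppress=True)
f=np.array([.94,-.342,0]);z=np.array([0,0,1.]);n=.5*f+.866*z;u=-.866*f+.5*z;l=np.array([.342,.94,0])
c=np.array([.598,.015,.101]); p=lambda P:(proj('side',P)-[205,130])*4
print('tip',p(sense()['tcp_pos']))
for th in(0,.6,1.2):
    a=th-.6; d=np.cos(a)*u+np.sin(a)*l; m=-np.sin(a)*u+np.cos(a)*l
    print(th,'ptr top/bot',p(c+.054*n+.038*d),p(c+.012*n+.038*d),'tail',p(c+.054*n-.038*d),p(c+.012*n-.038*d))
E
grep -c . h.py
```

```text
tip [[207.8 205.9]]
0 ptr top/bot [[214.5 187.9]] [[193.2 214.8]] tail [[260.  178.5]] [[238.8 204.6]]
0.6 ptr top/bot [[206.5 171.5]] [[185.5 198.5]] tail [[268.1 194.5]] [[246.7 220.5]]
1.2 ptr top/bot [[209.6 159.5]] [[188.8 186.3]] tail [[265.8 206.8]] [[244.1 232.9]]
20
```

step_arm(targets="0 0 -1 0;0 0 -3 0;0 0 -4 0;0 0 -4 0;-4 0 -2 0;-4 0 0 0;-4 0 0 0;-4 0 0 0;-4 0 0 0;0 0 0 0")

```text
time_s: 4.2
tcp_pos: [0.3889, 0.0491, 0.281]
ee_rot: [[0.96, -0.279, 0.001], [-0.279, -0.96, 0.002], [0.001, -0.003, -1.0]]
wrist_force: [0.2, -0.0, -0.8]
gripper_width: 0.001
gripper_force: 0.0
```

Run:
```python
from h import *
c=snap('side','s3.png'); d=snap('top','t3.png')
g=lambda im,x,y,w,h,s: cv2.resize(np.clip(im[y:y+h,x:x+w].astype(float)*1.7,0,255).astype('uint8'),(w*s,h*s),interpolation=cv2.INTER_CUBIC)
cv2.imwrite('pics/c4.png',np.hstack([g(c['frame'],235,150,50,60,7),g(d['frame'],225,143,55,60,7)]))
```

```text
(no output)
```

View pics/c4.png

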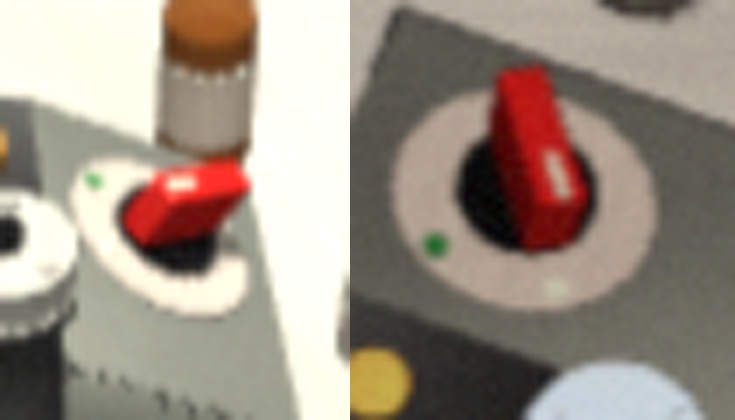

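The knob hasn't moved: the white mark is still at top crop (556,172) and side crop (183,184). I'll look at the earlier side frame up close with the TCP marked.

Run:
```python
from h import *
a=cv2.imread('pics/s2.png')[135:195,230:285]; b=cv2.imread('pics/s3.png')[80:160,150:230]
A=cv2.resize(np.clip(a*2.6,0,255).astype('uint8'),(440,480),interpolation=cv2.INTER_CUBIC)
R=np.array([[.96,-.28,0],[-.28,-.96,0],[0,0,-1.]])
t=np.array([.5829,-.0043,.1417])
for o in([0,-.015,0],[0,.015,0],[0,0,-.07],[0,0,0]):
    q=(proj('side',t+R@np.array(o))[0]-[230,135])*8; cv2.circle(A,(int(q[0]),int(q[1])),3,(255,0,255),-1)
cv2.imwrite('pics/c5.png',A)
```

```text
(no output)
```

View pics/c5.png

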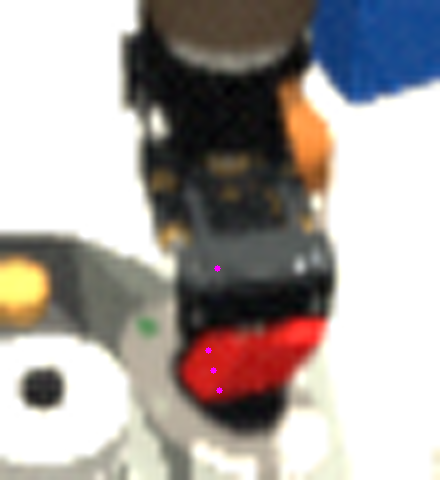

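Run:
```python
from h import *
R=np.array([[.959,-.282,0],[-.282,-.959,0],[0,0,-1.]]); t=np.array([.176,.599,.183])
O=[[0,0,0],[0,.05,0],[0,-.05,0],[0,.05,-.07],[0,-.05,-.07]]
out=[]
for n,x,y in(('side',80,60),('top',0,270)):
    a=cv2.imread(f'pics/{n}1.png')[y:y+80,x:x+80]; A=cv2.resize(np.clip(a*2.6,0,255).astype('uint8'),(400,400),interpolation=cv2.INTER_CUBIC)
    for i,o in enumerate(O):
        q=(proj(n,t+R@np.array(o))[0]-[x,y])*5; cv2.circle(A,(int(q[0]),int(q[1])),3,[(255,0,255),(0,255,0),(0,255,255),(255,128,0),(0,0,255)][i],-1)
    out.append(A)
cv2.imwrite('pics/c6.png',np.hstack(out))
```

```text
(no output)
```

View pics/c6.png

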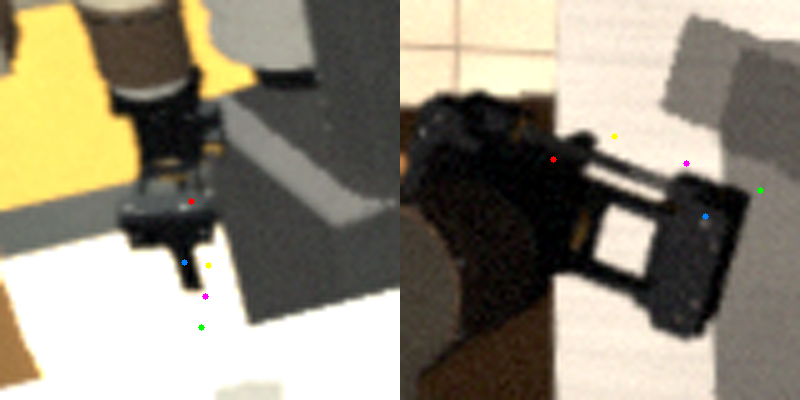

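In the side crop the fingertip is at about (195,290), against a projected (205,296). In the top crop the gripper block is at (695,255), well off the projection at (686,163). I'll check the calibration numerically.

Run:
```python
from h import *
np.set_printoptions(precision=4,suppress=True)
print('base top',proj('top',[0,0,0.0])*1.5625,'side',proj('side',[0,0,0])*1.5625)
print('tri',*tri((59,321),(113,102)))
c=cams.capture('side')
print({k:v for k,v in c.items() if k!='frame'})
s=sense();print(s['tcp_pos'],s['joints'])
# does rotation transposed make difference; direct pinhole check
P=np.array([.598,.015,.101]); print(proj('top',P),proj('side',P), ray('top',*proj('top',P)[0]))
```

```text
base top [[394.3012 543.1118]] side [[189.6108 392.0906]]
tri [0.1575 0.5215 0.3252] 0.0041277305575095945
{'vertical_fov': 52.42606102616934, 'cx': 252.5142151899175, 'cy': 190.17493790452156, 'dist_coeffs': array([-0.013,  0.   ,  0.   ,  0.   ,  0.   ]), 'eye': array([ 0.0409, -1.0198,  1.252 ]), 'rotation': array([[ 0.8971, -0.3021,  0.3224],
       [-0.4414, -0.6437,  0.6252],
       [ 0.0187, -0.7032, -0.7108]])}
[0.3943 0.0494 0.2808] [ 30.8795  -4.8212 -18.2128   0.0275 -76.452   42.7678]
[[249.881  171.1197]] [[257.6131 184.2588]] (array([ 0.4462, -0.0069,  1.3552]), array([ 0.1203,  0.0173, -0.9937]))
```

Run:
```python
from h import *
s=sense(); t=np.array(s['tcp_pos']); R=np.array(s['ee_rot']); out=[]
O=[[0,0,0],[0,0,-.07],[0,.05,-.07],[0,-.05,-.07],[.05,0,-.07]]
for n in('side','top'):
    a=cv2.imread('pics/s3.png' if n=='side' else 'pics/t3.png')
    p=proj(n,t)[0].astype(int); x,y=p-[40,60]
    A=cv2.resize(np.clip(a[y:y+120,x:x+80].astype(float)*2.2+20,0,255).astype('uint8'),(400,600),interpolation=cv2.INTER_CUBIC)
    for i,o in enumerate(O):
        q=(proj(n,t+R@np.array(o))[0]-[x,y])*5; cv2.circle(A,(int(q[0]),int(q[1])),3,[(255,0,255),(0,255,0),(0,255,255),(255,128,0),(0,0,255)][i],-1)
    out.append(A)
cv2.imwrite('pics/c7.png',np.hstack(out))
```

```text
(no output)
```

View pics/c7.png

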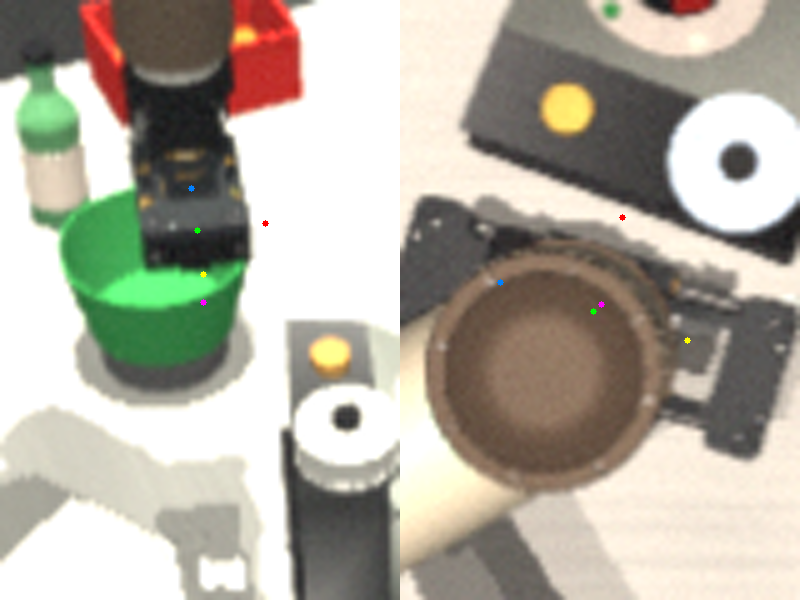

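Run:
```python
from h import *
e,d=ray('side',119,118)
for y in(.545,.55,.555,.6): print(y,e+d*(y-e[1])/d[1])
print(proj('side',[.162,.55,.184]))
```

```text
0.545 [0.16435369 0.545      0.22725636]
0.55 [0.16474813 0.55       0.22398184]
0.555 [0.16514257 0.555      0.22070733]
0.6 [0.1686925  0.6        0.19123668]
[[120.34756525 125.43920629]]
```

step_arm(targets="0 0 0 0;0 0 0 0;0 0 0 0;0 0 0 0;0 0 0 0;0 0 0 0", claw=8.7)

```text
time_s: 4.85
tcp_pos: [0.3943, 0.0493, 0.2793]
ee_rot: [[0.959, -0.282, -0.001], [-0.282, -0.959, -0.0], [-0.0, 0.001, -1.0]]
wrist_force: [-0.6, 0.2, -0.1]
gripper_width: 0.372
gripper_force: 0.0
```

Run:
```python
from h import *
np.set_printoptions(precision=1,suppress=True)
c=snap('side','s4.png'); s=sense(); t=np.array(s['tcp_pos']); R=np.array(s['ee_rot'])
for o in([0,.051,0],[0,-.051,0]): print(proj('side',t+R@np.array(o)))
im=c['frame']; old=cv2.imread('pics/s3.png')
dif=np.abs(im.astype(int)-old).max(2)>40
ys,xs=np.nonzero(dif); print(len(ys))
for y in range(ys.min(),ys.max()+1):
    x=xs[ys==y]; 
    if len(x)>1: print(y,x.min(),x.max(),len(x),end=' | ')
```

```text
[[207.9 169.8]]
[[205.5 152.3]]
1127
47 145 154 7 | 48 144 157 7 | 49 143 160 7 | 50 142 162 6 | 51 141 165 6 | 52 141 168 6 | 53 140 171 6 | 54 140 171 6 | 55 3 178 13 | 56 7 168 9 | 57 11 178 10 | 58 13 182 13 | 59 14 185 14 | 60 17 186 14 | 61 19 185 13 | 62 21 185 19 | 63 24 185 23 | 64 27 185 21 | 65 29 185 17 | 66 28 185 19 | 67 30 185 20 | 68 33 184 15 | 69 35 184 26 | 70 37 185 30 | 71 39 185 28 | 72 41 185 20 | 73 13 185 17 | 74 66 185 13 | 75 11 185 12 | 76 11 108 11 | 77 8 109 15 | 78 10 109 9 | 79 9 109 11 | 80 9 109 21 | 81 9 107 22 | 82 9 107 14 | 83 9 107 13 | 84 9 79 11 | 85 9 79 10 | 86 9 79 8 | 87 9 79 7 | 88 9 79 8 | 89 43 79 5 | 90 42 80 6 | 91 42 214 8 | 92 41 214 6 | 93 41 214 4 | 94 40 214 6 | 95 40 213 4 | 96 40 213 3 | 97 39 213 4 | 98 39 213 4 | 99 39 188 4 | 100 39 213 6 | 101 39 213 4 | 102 39 213 3 | 103 39 213 4 | 104 15 213 6 | 105 40 214 6 | 106 40 214 7 | 107 40 214 6 | 108 41 213 5 | 109 41 213 6 | 110 42 213 6 | 111 42 213 5 | 112 43 213 4 | 113 190 213 3 | 114 190 213 3 | 115 191 213 2 | 116 191 213 2 | 117 191 213 2 | 118 54 191 9 | 119 55 212 6 |
[... 830 characters left out ...]
 188 190 3 | 187 166 192 4 | 188 63 195 6 | 189 165 196 4 | 190 165 215 4 | 191 166 216 7 | 198 216 217 2 | 201 95 218 3 | 202 95 219 5 | 203 218 219 2 | 209 201 219 3 | 210 201 219 3 | 211 218 219 2 | 212 201 219 6 | 213 206 218 10 | 214 206 218 4 | 215 206 218 3 | 216 202 218 3 | 217 202 219 5 | 218 203 220 3 | 220 202 220 2 | 222 202 210 2 | 242 74 75 2 | 243 74 77 4 | 244 76 79 4 | 245 78 80 3 | 246 79 82 4 | 247 80 83 4 | 248 82 85 4 | 249 84 86 3 | 250 85 88 4 | 251 86 90 5 | 252 89 92 4 | 253 91 95 5 | 254 93 97 5 | 255 95 98 4 | 256 97 100 4 | 257 99 102 4 | 258 100 103 4 | 259 102 105 4 | 260 104 106 3 | 261 106 108 3 | 262 107 109 3 | 263 108 110 3 | 264 110 113 4 | 265 111 112 2 |
```

step_arm(targets="0.68 2.92 0 0;0.68 2.92 0 0;0.68 2.92 0 0;0.68 2.92 0 0;0.68 2.92 0 0;0.68 2.92 0 0;0.68 2.92 0 0;0.68 2.92 0 0;0 0 4 0;0 0 4 0;0 0 4 0;0 0 4 0", claw=0)

```text
time_s: 5.9
tcp_pos: [0.3803, -0.1905, 0.1184]
ee_rot: [[0.959, -0.283, 0.002], [-0.283, -0.959, -0.0], [0.002, -0.0, -1.0]]
wrist_force: [0.9, 0.1, -0.6]
gripper_width: 0.007
gripper_force: 0.0
```

step_arm(targets="0 0 4 0;0 0 3 0;0 0 1 0;0 0 0.5 0;0 0 0.5 0;0 0 0.5 0;0 0 0 0")

```text
time_s: 6.48
tcp_pos: [0.3807, -0.1901, 0.0247]
ee_rot: [[0.959, -0.282, 0.001], [-0.282, -0.959, -0.0], [0.001, -0.0, -1.0]]
wrist_force: [-0.5, 0.2, -0.0]
gripper_width: 0.004
gripper_force: 0.0
```

step_arm(targets="0 0 0.6 0;0 0 0.6 0;0 0 0.6 0;0 0 0.4 0;0 0 0 0")

```text
time_s: 6.9
tcp_pos: [0.3796, -0.19, 0.0017]
ee_rot: [[0.959, -0.282, -0.002], [-0.282, -0.959, 0.0], [-0.002, 0.0, -1.0]]
wrist_force: [0.5, -0.3, -0.6]
gripper_width: 0.004
gripper_force: 0.0
```

step_arm(targets="0 0 0.4 0;0 0 0.4 0;0 0 0 0")

```text
time_s: 7.15
tcp_pos: [0.3798, -0.19, -0.0061]
ee_rot: [[0.959, -0.282, -0.001], [-0.282, -0.959, 0.0], [-0.001, 0.0, -1.0]]
wrist_force: [-1.3, -0.4, -0.5]
gripper_width: 0.01
gripper_force: 0.0
```

With the reported z below 0 and no contact force, the true tip must sit higher than the reported TCP. I'll keep going down gently until it touches.

step_arm(targets="0 0 0.5 0;0 0 0.5 0;0 0 0.5 0;0 0 0.4 0;0 0 0 0")

```text
time_s: 7.57
tcp_pos: [0.3796, -0.19, -0.0254]
ee_rot: [[0.959, -0.282, -0.002], [-0.282, -0.959, 0.0], [-0.002, 0.0, -1.0]]
wrist_force: [-0.9, 0.1, -0.2]
gripper_width: 0.005
gripper_force: 0.0
```

step_arm(targets="0 0 0.3 0;0 0 0.3 0;0 0 0 0")

```text
time_s: 7.82
tcp_pos: [0.38, -0.19, -0.0309]
ee_rot: [[0.959, -0.282, -0.001], [-0.282, -0.959, 0.0], [-0.001, 0.0, -1.0]]
wrist_force: [0.5, 0.0, -0.5]
gripper_width: 0.007
gripper_force: 0.0
```

step_arm(targets="0 0 0.3 0;0 0 0.3 0;0 0 0 0")

```text
time_s: 8.07
tcp_pos: [0.38, -0.19, -0.0369]
ee_rot: [[0.959, -0.282, -0.001], [-0.282, -0.959, 0.0], [-0.001, 0.0, -1.0]]
wrist_force: [0.2, -0.3, -0.7]
gripper_width: 0.005
gripper_force: 0.0
```

step_arm(targets="0 0 0.3 0;0 0 0.2 0;0 0 0 0")

```text
time_s: 8.32
tcp_pos: [0.3806, -0.1901, -0.0384]
ee_rot: [[0.96, -0.28, -0.0], [-0.28, -0.96, -0.001], [0.0, 0.001, -1.0]]
wrist_force: [-7.1, 5.5, 36.5]
gripper_width: 0.009
gripper_force: 18.5
```

Contact came at a reported z of about -0.038, so true z is the reported z plus 0.038. I'll redo the knob with that offset.

step_arm(targets="0 0 -3.6 0;0 0 -3.6 0;0 0 -3.6 0;0 0 -3.6 0;0 0 -3.6 0;0 0 -3.6 0;0 0 -3.6 0;2.13 -2.45 0 0;2.13 -2.45 0 0;2.13 -2.45 0 0;2.13 -2.45 0 0;2.13 -2.45 0 0")

```text
time_s: 9.32
tcp_pos: [0.518, -0.1015, 0.2105]
ee_rot: [[0.959, -0.282, 0.0], [-0.282, -0.959, 0.0], [0.0, -0.0, -1.0]]
wrist_force: [-0.1, -0.5, 0.2]
gripper_width: 0.01
gripper_force: 0.0
```

step_arm(targets="2.13 -2.45 0 0;2.13 -2.45 0 0;2.13 -2.45 0 0;0 0 0 0;0 0 3 0;0 0 3 0;0 0 3 0;0 0 1.4 0;0 0 0 0")

```text
time_s: 10.07
tcp_pos: [0.5954, -0.0504, 0.102]
ee_rot: [[0.959, -0.283, -0.009], [-0.283, -0.959, -0.0], [-0.009, 0.003, -1.0]]
wrist_force: [-0.1, 0.3, -0.1]
gripper_width: 0.005
gripper_force: 0.0
```

step_arm(targets="-0.6 -0.75 0 0;-0.6 -0.75 0 0;-0.6 -0.75 0 0;-0.6 -0.75 0 0;0 0 0 0")

```text
time_s: 10.48
tcp_pos: [0.5848, -0.0141, 0.1092]
ee_rot: [[0.96, -0.279, 0.003], [-0.279, -0.96, -0.002], [0.003, 0.001, -1.0]]
wrist_force: [-0.5, -6.4, 2.6]
gripper_width: 0.007
gripper_force: 2.9
```

step_arm(targets="-0.4 -0.6 0 0;-0.2 -0.6 0 0;-0.1 -0.6 0 0;0 0 0 0")

```text
time_s: 10.82
tcp_pos: [0.5833, 0.006, 0.1078]
ee_rot: [[0.96, -0.281, 0.003], [-0.281, -0.96, 0.001], [0.002, -0.002, -1.0]]
wrist_force: [1.0, 0.7, -0.2]
gripper_width: 0.009
gripper_force: 0.0
```

step_arm(targets="0 -0.5 0 0;0 -0.4 0 0;0 0 0 0")

```text
time_s: 11.07
tcp_pos: [0.5856, 0.0142, 0.1065]
ee_rot: [[0.96, -0.281, -0.0], [-0.281, -0.96, 0.0], [-0.0, -0.0, -1.0]]
wrist_force: [-0.4, -0.7, 0.6]
gripper_width: 0.008
gripper_force: 0.3
```

step_arm(targets="0 1 0 0;0 0 -3 0;0 0 -4 0;0 0 -4 0;0 0 0 0;1.35 3.05 0 0;1.35 3.05 0 0;1.35 3.05 0 0;1.35 3.05 0 0;1.35 3.05 0 0")

```text
time_s: 11.9
tcp_pos: [0.6041, -0.1634, 0.2163]
ee_rot: [[0.959, -0.282, 0.0], [-0.282, -0.959, 0.0], [-0.0, -0.0, -1.0]]
wrist_force: [1.0, -0.3, 0.3]
gripper_width: 0.001
gripper_force: 0.0
```

step_arm(targets="1.35 3.05 0 0;1.35 3.05 0 0;1.35 3.05 0 0;1.35 3.05 0 0;1.35 3.05 0 0;0 0 0 -4.7;0 0 0 -4.6;0 0 0 0", claw=6)

```text
time_s: 12.57
tcp_pos: [0.6255, -0.3283, 0.2154]
ee_rot: [[0.992, -0.124, -0.001], [-0.124, -0.992, 0.001], [-0.001, -0.001, -1.0]]
wrist_force: [0.0, -0.1, 0.1]
gripper_width: 0.523
gripper_force: 0.0
```

Run:
```python
from h import *
np.set_printoptions(precision=1,suppress=True)
for n in('side','top'):
    c=snap(n,n+'5.png'); f=c['frame'].astype(int); old=cv2.imread(f'pics/{n}1.png').astype(int)
    for nm,g in(('old',old),('new',f)):
        m=(g[...,2]>70)&(g[...,1]<45)&(g[...,0]<45); m[:140]=0; m[220:]=0; m[:,:225]=0; m[:,300:]=0
        y,x=np.nonzero(m); p=np.stack([x,y],1); w,v=np.linalg.eigh(np.cov(p.T)); print(n,nm,len(x),p.mean(0),'major axis',v[:,1])
print(sense()['tcp_pos'])
```

```text
side old 96 [261.4 176. ] major axis [-0.5  0.9]
side new 170 [261.5 178. ] major axis [0.2 1. ]
top old 124 [251.5 161.3] major axis [0.3 1. ]
top new 135 [252.5 161.9] major axis [-0.9  0.5]
[ 0.6 -0.3  0.2]
```

step_arm(targets="0 -0.2 3.9 0;0 0 3.9 0;0 0 3.9 0;0 0 3.9 0;0 0 2.8 0;0 0 1 0;0 0 0 0")

```text
time_s: 13.25
tcp_pos: [0.6244, -0.3239, 0.0193]
ee_rot: [[0.992, -0.124, -0.006], [-0.124, -0.992, 0.002], [-0.006, -0.001, -1.0]]
wrist_force: [0.1, 0.4, 1.2]
gripper_width: 0.689
gripper_force: 0.0
```

step_arm(targets="0 0 0 0;0 0 0 0;0 0 0 0;0 0 0 0;0 0 0 0;0 0 0 0", claw=0)

```text
time_s: 13.75
tcp_pos: [0.6268, -0.3251, 0.0236]
ee_rot: [[0.992, -0.123, 0.001], [-0.123, -0.992, -0.0], [0.002, 0.0, -1.0]]
wrist_force: [-0.4, -0.0, 0.6]
gripper_width: 0.317
gripper_force: 0.0
```

step_arm(targets="0 0 0 0;0 0 0 0;0 0 0 0")

```text
time_s: 14.0
tcp_pos: [0.6267, -0.3249, 0.0232]
ee_rot: [[0.992, -0.123, 0.001], [-0.123, -0.992, -0.0], [0.001, 0.0, -1.0]]
wrist_force: [0.2, 1.5, 3.2]
gripper_width: 0.272
gripper_force: 29.9
```

Run:
```python
from h import *
np.set_printoptions(precision=4,suppress=True)
# tray geometry
T2=lambda u,v:(310+(u-380)/4,135+v/4); F=lambda u,v:(u*.64,v*.64)
P=np.array([onz('top',*p,.042)[:2] for p in(T2(463,137),T2(607,152),F(506,381),F(562,385))])
print('centre',P.mean(0)); ax=(P[0]+P[1]-P[2]-P[3])/2; print('x len',np.linalg.norm(ax),np.degrees(np.arctan2(ax[1],ax[0])),'ylen',np.linalg.norm(P[0]-P[1]),np.linalg.norm(P[2]-P[3]))
ax/=np.linalg.norm(ax); t=np.array(sense()['tcp_pos'])[:2]-P.mean(0); print('tcp in tray',t@ax,t@[-ax[1],ax[0]])
for p in((526,344),(550,349),(523,370),(545,371)):
    q=onz('top',*F(*p),.03)[:2]-P.mean(0); print('cap',q@ax,q@[-ax[1],ax[0]])
```

```text
centre [ 0.4844 -0.3097]
x len 0.2526978143251754 -5.597611887807691 ylen 0.12533663709582157 0.12271838002432797
tcp in tray 0.14315551530768603 -0.0012931600330160946
cap -0.04430540886937655 0.023506793980230686
cap -0.04955560726064618 -0.030417438128368206
cap -0.1012678762213348 0.024466389752963447
cap -0.09841667928408775 -0.02406099455692278
```

step_arm(targets="-0.5 0 0 -1.5;-0.8 0 0 0;-0.8 0 0 0;-0.8 0 0 0;-0.8 0 0 0;-0.8 0 0 0;-0.8 0 0 0;-0.8 0 0 0")

```text
time_s: 14.67
tcp_pos: [0.5669, -0.3193, 0.0236]
ee_rot: [[0.995, -0.097, 0.004], [-0.097, -0.995, -0.002], [0.005, 0.001, -1.0]]
wrist_force: [2.6, -1.2, 1.8]
gripper_width: 0.273
gripper_force: 29.9
```

step_arm(targets="-0.6 0 0 0;-0.6 0 0 0;-0.6 0 0 0;-0.6 0 0 0;-0.6 0 0 0;0 0 0 0")

```text
time_s: 15.17
tcp_pos: [0.5355, -0.3161, 0.0233]
ee_rot: [[0.995, -0.097, 0.001], [-0.097, -0.995, -0.0], [0.001, 0.0, -1.0]]
wrist_force: [3.2, 0.5, 5.9]
gripper_width: 0.273
gripper_force: 29.9
```

step_arm(targets="-0.5 0 0 0;-0.5 0 0 0;-0.5 0 0 0;-0.5 0 0 0;0 0 0 0")

```text
time_s: 15.58
tcp_pos: [0.5159, -0.3142, 0.0232]
ee_rot: [[0.995, -0.097, 0.001], [-0.097, -0.995, -0.001], [0.001, 0.001, -1.0]]
wrist_force: [3.4, 0.3, 5.8]
gripper_width: 0.271
gripper_force: 29.9
```

step_arm(targets="-0.4 0 0 0;-0.4 0 0 0;0 0 0 0")

```text
time_s: 15.83
tcp_pos: [0.5085, -0.3135, 0.0232]
ee_rot: [[0.995, -0.097, 0.002], [-0.097, -0.995, -0.001], [0.002, 0.001, -1.0]]
wrist_force: [4.5, 0.5, 5.8]
gripper_width: 0.276
gripper_force: 29.9
```

Run:
```python
from h import *
c=snap('side','s6.png'); d=snap('top','t6.png')
g=lambda im,x,y,w,h,s: cv2.resize(np.clip(im[y:y+h,x:x+w].astype(float)*1.7,0,255).astype('uint8'),(w*s,h*s),interpolation=cv2.INTER_CUBIC)
cv2.imwrite('pics/c8.png',np.hstack([g(c['frame'],222,220,80,80,5),g(d['frame'],310,175,65,80,5)]))
```

```text
(no output)
```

View pics/c8.png

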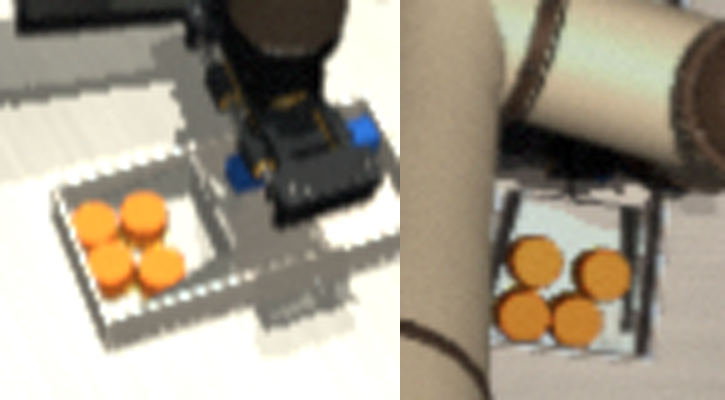

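The crop shows all four caps on the scoop side near the front wall: top view (525,317), (577,320), (537,260) and (603,275). I'll push the last bit until the lip reaches the wall.

step_arm(targets="-0.3 0 0 0;-0.3 0 0 0;0 0 0 0")

```text
time_s: 16.18
tcp_pos: [0.5029, -0.313, 0.0232]
ee_rot: [[0.995, -0.097, 0.002], [-0.097, -0.995, -0.001], [0.002, 0.001, -1.0]]
wrist_force: [5.9, -0.2, 5.1]
gripper_width: 0.273
gripper_force: 29.9
```

step_arm(targets="-0.3 0 0 0;-0.2 0 0 0;0 0 0 0")

```text
time_s: 16.43
tcp_pos: [0.5019, -0.3131, 0.0243]
ee_rot: [[0.995, -0.096, 0.01], [-0.096, -0.995, -0.003], [0.01, 0.002, -1.0]]
wrist_force: [10.8, 0.3, 4.8]
gripper_width: 0.277
gripper_force: 29.9
```

step_arm(targets="0.4 0 0 0;0.38 0 0.28 0;0.38 0 0.28 0;0.35 0 0.32 0;0.35 0 0.32 0;0 0 0 0")

```text
time_s: 16.93
tcp_pos: [0.5161, -0.3141, 0.0112]
ee_rot: [[0.995, -0.097, -0.0], [-0.097, -0.995, -0.0], [-0.0, 0.0, -1.0]]
wrist_force: [3.9, -0.4, 10.0]
gripper_width: 0.272
gripper_force: 30.0
```

step_arm(targets="0.31 0 0.35 0;0.31 0 0.35 0;0.2 0 0.25 0;0 0 0 0;0 0 0 0")

```text
time_s: 17.35
tcp_pos: [0.5239, -0.3148, 0.0015]
ee_rot: [[0.995, -0.097, -0.0], [-0.097, -0.995, -0.0], [-0.0, 0.0, -1.0]]
wrist_force: [4.4, -0.4, 7.5]
gripper_width: 0.274
gripper_force: 30.0
```

step_arm(targets="0 0 -0.5 0;0 0 -1 0;0 0 -1.5 0;0 0 -2 0;0 0 -2 0;0 0 -2 0;0 0 -1 0;0 0 0 0")

```text
time_s: 18.02
tcp_pos: [0.5233, -0.3148, 0.1025]
ee_rot: [[0.995, -0.098, 0.001], [-0.098, -0.995, -0.0], [0.001, 0.0, -1.0]]
wrist_force: [1.7, -0.5, -4.0]
gripper_width: 0.272
gripper_force: 30.0
```

```bash
cat >> h.py <<'E'
def orange(name,fn,box,z):
    f=snap(name,fn)['frame'].astype(int); m=((f[...,2]>90)&(f[...,1]>f[...,0]+25)&(f[...,2]>f[...,1]*1.45)&(f[...,1]>.3*f[...,2])).astype('uint8')
    x0,y0,x1,y1=box; k=np.zeros_like(m); k[y0:y1,x0:x1]=m[y0:y1,x0:x1]
    n,l,s,c=cv2.connectedComponentsWithStats(k)
    for i in range(1,n):
        if s[i,4]>12: print(name,c[i].round(1),'area',s[i,4],'bbox',s[i,:4],'xy@z',onz(name,*c[i],z)[:2].round(3))
E
python3 - <<'E'
from h import *
orange('side','s7.png',(200,180,330,310),.12); orange('top','t7.png',(300,130,390,260),.12); 
f=cv2.imread('pics/side6.png') if 0 else cv2.imread('pics/s7.png').astype(int)
m=(f[...,0]>90)&(f[...,2]<60)&(f[...,1]<110); y,x=np.nonzero(m[180:300,220:340]); 
print('blue',len(x), x.min()+220,x.max()+220,y.min()+180,y.max()+180)
from h import sense
s=sense();print(s['tcp_pos'],s['wrist_force'],s['moment'])
E
```

```text
side [250.1 251.8] area 343 bbox [239 242  24  21] xy@z [ 0.412 -0.295]
top [343.6 223.7] area 88 bbox [339 219  10  11] xy@z [ 0.432 -0.286]
top [350.2 232.8] area 242 bbox [336 222  27  20] xy@z [ 0.403 -0.307]
blue 5 299 301 231 232
[ 0.52200635 -0.31403427  0.09961024] [ 0.27376067  0.15681156 -4.76172933] [ 0.00157848 -0.26998451 -0.04522186]
```

Run:
```python
from h import *
np.set_printoptions(precision=4,suppress=True)
print('yellow',*tri((205+94/4,143+219/4),(205+108/4,150+80/4)))
print([onz('top',205+u/4,143+v/4,.16)[:2] for u,v in((73,219),(115,219),(94,198),(94,240))])
print('boxrear',[onz('top',205+u/4,143+v/4,.141)[:2] for u,v in((12,232),(45,155),(275,335),(300,248))])
print('amber',*tri((310*.64,203*.64),(415*.64,219*.64)))
print(sense()['joints'])
```

```text
yellow [0.5082 0.0777 0.165 ] 0.0016566135493818292
[array([0.5075, 0.0945]), array([0.508 , 0.0623]), array([0.5239, 0.0787]), array([0.4916, 0.0781])]
boxrear [array([0.4977, 0.1435]), array([0.5583, 0.119 ]), array([ 0.4204, -0.0623]), array([ 0.4882, -0.0811])]
amber [0.7134 0.1727 0.1854] 0.0015294928565273073
[-15.8609  24.6146  -8.3191  -0.0764 -57.2706 100.2738]
```

step_arm(targets="0 0 -1 0;0 0 -2 0;0 0 -2.5 -3;0 0 -2.5 -5;0 0 -2.5 -5;0 0 -2.5 -5;0 0 -1.5 -4;0 0 -0.5 -3.6;0 0 0 0")

```text
time_s: 18.87
tcp_pos: [0.5239, -0.3148, 0.2522]
ee_rot: [[0.939, 0.343, 0.001], [0.343, -0.939, -0.0], [0.001, 0.001, -1.0]]
wrist_force: [-0.2, 0.5, -3.6]
gripper_width: 0.274
gripper_force: 30.0
```

step_arm(targets="-0.12 -0.8 0 0;-0.28 -1.8 0 0;-0.41 -2.6 0 0;-0.41 -2.6 0 0;-0.41 -2.6 0 0;-0.41 -2.6 0 0;-0.41 -2.6 0 0;-0.41 -2.6 0 0;-0.41 -2.6 0 0;-0.41 -2.6 0 0;-0.41 -2.6 0 0;-0.28 -1.8 0 0")

```text
time_s: 19.87
tcp_pos: [0.3844, -0.0672, 0.2495]
ee_rot: [[0.94, 0.341, -0.004], [0.341, -0.94, 0.0], [-0.003, -0.002, -1.0]]
wrist_force: [0.2, 0.1, -3.6]
gripper_width: 0.273
gripper_force: 30.0
```

step_arm(targets="-0.12 -0.9 0 0;0 0 0 0;0 0 0 0")

```text
time_s: 20.12
tcp_pos: [0.3828, -0.0604, 0.2507]
ee_rot: [[0.939, 0.343, -0.001], [0.343, -0.939, -0.0], [-0.001, 0.0, -1.0]]
wrist_force: [0.1, -1.7, -3.5]
gripper_width: 0.273
gripper_force: 30.0
```

Run:
```python
from h import *
orange('side','s8.png',(60,120,330,330),.24); orange('top','t8.png',(180,190,400,380),.26)
s=sense();print(s['tcp_pos'],s['wrist_force'],s['moment'],s['joints'])
f=cv2.imread('pics/s8.png').astype(int)
m=(f[...,0]>80)&(f[...,0]>f[...,2]+50)&(f[...,0]>f[...,1]+35)
n,l,st,c=cv2.connectedComponentsWithStats(m.astype('uint8')); print([(c[i].round(),st[i].tolist()) for i in range(1,n) if st[i,4]>15])
```

```text
side [264.7 151.3] area 60 bbox [259 148  12   7] xy@z [0.643 0.048]
side [190.7 198.7] area 340 bbox [178 188  27  22] xy@z [ 0.282 -0.074]
top [287.5 286.1] area 212 bbox [276 279  24  16] xy@z [ 0.258 -0.097]
[ 0.38335314 -0.06094459  0.25069388] [ 0.38507825  0.07861232 -3.628752  ] [-0.00907241 -0.32509703 -0.04248586] [ 1.52898550e+01 -4.86860922e+00 -2.24975169e+01  1.36713980e-02
 -7.24286325e+01  9.46770159e+01]
[(array([275., 119.]), [252, 101, 45, 32, 176]), (array([363., 332.]), [336, 309, 54, 48, 1242])]
```

step_arm(targets="0 0 1 0;0 0 2 0;0 0 2 0;0 0 1.2 0;0 0 0.5 0;0 0 0 0")

```text
time_s: 20.72
tcp_pos: [0.3826, -0.0613, 0.1828]
ee_rot: [[0.94, 0.341, -0.003], [0.341, -0.94, -0.001], [-0.004, -0.0, -1.0]]
wrist_force: [0.2, 0.3, -2.9]
gripper_width: 0.273
gripper_force: 30.0
```

step_arm(targets="0 0 0.4 0;0 0 0.4 0;0 0 0.4 0;0 0 0 0")

```text
time_s: 21.05
tcp_pos: [0.3829, -0.0605, 0.1716]
ee_rot: [[0.94, 0.342, -0.001], [0.342, -0.94, 0.0], [-0.001, -0.0, -1.0]]
wrist_force: [0.2, 0.1, -4.4]
gripper_width: 0.271
gripper_force: 30.0
```

step_arm(targets="0 0 0.4 0;0 0 0.4 0;0 0 0 0")

```text
time_s: 21.3
tcp_pos: [0.3826, -0.0605, 0.1633]
ee_rot: [[0.94, 0.342, -0.002], [0.342, -0.94, -0.0], [-0.001, -0.0, -1.0]]
wrist_force: [-0.5, 0.2, -4.7]
gripper_width: 0.27
gripper_force: 30.0
```

step_arm(targets="0 0 0.4 0;0 0 0.3 0;0 0 0 0")

```text
time_s: 21.55
tcp_pos: [0.3827, -0.0605, 0.1564]
ee_rot: [[0.94, 0.342, -0.002], [0.342, -0.94, -0.0], [-0.001, -0.0, -1.0]]
wrist_force: [-0.8, 0.4, -3.6]
gripper_width: 0.272
gripper_force: 30.0
```

step_arm(targets="0 0 0.3 0;0 0 0.3 0;0 0 0 0")

```text
time_s: 21.8
tcp_pos: [0.3827, -0.0605, 0.1505]
ee_rot: [[0.94, 0.342, -0.001], [0.342, -0.94, -0.0], [-0.001, -0.0, -1.0]]
wrist_force: [0.3, -0.3, -4.2]
gripper_width: 0.272
gripper_force: 30.0
```

Run:
```python
from h import *
orange('side','s9.png',(60,120,250,330),.2); orange('top','t9.png',(180,190,400,380),.2)
print(sense()['moment'],sense()['wrist_force'])
for n,z in(('s9','side'),('t9','top'),('s8','side')):
    f=cv2.imread(f'pics/{n}.png').astype(int); m=(f[...,0]>50)&(f[...,0]>1.6*f[...,2])&(f[...,0]>1.4*f[...,1])
    k,l,st,c=cv2.connectedComponentsWithStats(m.astype('uint8')); print(n,[(c[i].round(1).tolist(),st[i].tolist()) for i in range(1,k) if st[i,4]>4])
t=np.array(sense()['tcp_pos']); d=np.array([.94,.342,0])
for n in('side','top'): print(n,'grip,end(level)',proj(n,t+[0,0,.057]),proj(n,t+[0,0,.057+.013]+.079*d))
```

```text
side [193.7 217.8] area 311 bbox [182 208  26  21] xy@z [ 0.269 -0.129]
top [284.2 279.9] area 175 bbox [273 274  23  13] xy@z [ 0.266 -0.092]
[ 0.05850487 -0.27033871 -0.00436677] [ 0.13526499 -1.17354935 -3.95919787]
s9 [([276.7, 123.3], [252, 101, 45, 47, 987]), ([263.6, 134.2], [262, 133, 4, 3, 5]), ([302.0, 190.6], [296, 188, 13, 5, 25]), ([211.7, 196.0], [209, 193, 7, 7, 32]), ([361.8, 333.4], [334, 309, 57, 50, 1615])]
t9 [([133.3, 84.2], [91, 63, 77, 37, 1457]), ([462.4, 174.3], [446, 155, 33, 40, 1204]), ([266.8, 219.2], [262, 213, 10, 13, 92])]
s8 [([276.7, 123.3], [252, 101, 45, 47, 987]), ([209.9, 175.6], [207, 173, 8, 8, 37]), ([302.1, 190.4], [296, 188, 13, 5, 25]), ([361.8, 333.3], [334, 309, 57, 50, 1611])]
side grip,end(level) [[216.02996513 193.75307989]] [[231.24216161 180.80863577]]
top grip,end(level) [[274.05006627 239.99630286]] [[265.22964851 214.45804681]]
```

Run:
```python
from h import *
np.set_printoptions(precision=1,suppress=True)
d=np.array([.94,.342,0]);w=np.array([-.342,.94,0]);z=np.array([0,0,1.])
for nm,t in(('s8',[.3833,-.0608,.3077]),('s9',[.3827,-.0605,.2075])):
    for th in(25,15,5,0,-10):
        s,c=np.sin(np.radians(th)),np.cos(np.radians(th)); a=c*d-s*z; n=s*d+c*z   # nose up th
        P=np.array([np.array(t)-.039*a+i*.012*w+k*.013*n for i in(-1,1) for k in(-1,1)]); q=proj('side',P); print(nm,th,'front face bbox',q.min(0),q.max(0),'ctr top -30',proj('side',np.array(t)-.03*a+.013*n)[0],'scoop caps',proj('side',np.array(t)-.1*a-.055*n)[0])
```

```text
s8 25 front face bbox [203.7 170.7] [210.2 180.6] ctr top -30 [209.7 172. ] scoop caps [190. 192.]
s8 15 front face bbox [203.8 172.5] [209.4 182.1] ctr top -30 [209.  173.5] scoop caps [191.3 195.5]
s8 5 front face bbox [204.1 174.3] [208.7 183.4] ctr top -30 [208.4 174.9] scoop caps [193.2 198.3]
s8 0 front face bbox [203.9 175.2] [209.  183.9] ctr top -30 [208.2 175.6] scoop caps [194.4 199.4]
s8 -10 front face bbox [203.7 176.9] [209.7 184.9] ctr top -30 [207.9 177. ] scoop caps [197.2 201. ]
s9 25 front face bbox [205.4 191. ] [211.7 200.3] ctr top -30 [211.2 192.2] scoop caps [192.5 211.5]
s9 15 front face bbox [205.5 192.7] [210.8 201.7] ctr top -30 [210.5 193.6] scoop caps [193.7 214.7]
s9 5 front face bbox [205.8 194.4] [210.2 202.9] ctr top -30 [209.9 194.9] scoop caps [195.5 217.1]
s9 0 front face bbox [205.6 195.2] [210.4 203.4] ctr top -30 [209.7 195.6] scoop caps [196.6 218. ]
s9 -10 front face bbox [205.4 196.7] [211.1 204.2] ctr top -30 [209.4 196.8] scoop caps [199.2 219.3]
```

step_arm(targets="0 0 0.3 0;0 0 0.3 0;0 0 0 0")

```text
time_s: 22.15
tcp_pos: [0.3827, -0.0605, 0.1444]
ee_rot: [[0.94, 0.342, -0.001], [0.342, -0.94, -0.0], [-0.001, -0.0, -1.0]]
wrist_force: [0.3, -0.6, -3.6]
gripper_width: 0.273
gripper_force: 30.0
```

step_arm(targets="0 0 0.3 0;0 0 0.3 0;0 0 0 0")

```text
time_s: 22.4
tcp_pos: [0.3828, -0.0605, 0.1384]
ee_rot: [[0.94, 0.342, -0.001], [0.342, -0.94, 0.0], [-0.001, -0.0, -1.0]]
wrist_force: [-0.3, -0.7, -4.1]
gripper_width: 0.273
gripper_force: 30.0
```

Run:
```python
from h import *
snap('top','t10.png'); snap('side','s10.png')
f=cv2.imread('pics/t10.png').astype(int); 
for v in range(196,232): print(v,' '.join('%3d/%3d'%(f[v,u,0],f[v,u,2]) for u in range(254,282,3)))
print([onz('top',u,v,.185)[:2].round(3) for u,v in((266,213),(266,226))], sense()['moment'])
```

```text
196  43/ 43 113/107 124/115 124/113 124/115  93/ 90  61/ 68  62/ 68  63/ 69  61/ 69
197  87/ 79 123/113 125/116 126/116 127/116 116/109  66/ 72  61/ 69  62/ 69  61/ 68
198 115/106 126/115 125/116 125/115 125/114 126/115  84/ 83  62/ 69  62/ 69  60/ 68
199 125/114 127/115 125/115 125/115 125/116 127/114 118/107  62/ 69  63/ 73  61/ 68
200 127/115 124/113 128/116 127/116 126/116 126/114 125/112  64/ 71  61/ 69  57/ 64
201 122/114 126/114 127/115 127/116 125/115 126/116 112/104  65/ 70  63/ 71  56/ 62
202 121/109 126/114 126/114 127/114 127/116 126/116 121/110  87/ 88  63/ 72  50/ 57
203 114/103 127/115 127/115 123/110 126/115 127/115 125/113  93/ 88  62/ 69  43/ 48
204 116/104 128/115 106/ 97  75/ 69 127/114 127/116 116/105  98/ 90  39/ 44  43/ 49
205 125/112 129/115  60/ 57  33/ 34 113/102 128/116 122/111 106/ 98  16/ 18  39/ 46
206 126/114 126/113  30/ 29  21/ 22  93/ 85 129/117 127/114 121/109   8/  8  45/ 52
207 127/116 125/113  22/ 23  19/ 21  74/ 67 130/117 130/115 124/111   8/  8  61/ 69
208 128/114 125/112  21/ 24  19/ 22  72/ 66 129/115 127/114 126/112   6/  7  72/ 83
209 128/
[... 1312 characters left out ...]
 30/ 34  46/ 52  40/ 45
225  91/105  61/ 70  44/ 50  15/ 17  44/  7  45/ 10  37/  7  36/ 41  39/ 44  25/ 29
226  61/ 70  48/ 55  47/ 53  41/ 46  35/  6  42/  6  35/  3  42/ 48  20/ 25  25/ 29
227  48/ 56  47/ 55  46/ 53  47/ 53  33/  7  43/  8  32/ 10  31/ 42  23/ 35  32/ 48
228  47/ 55  49/ 56  48/ 55  48/ 54  35/ 19  40/  7  19/ 19  23/ 32  23/ 33  29/ 41
229  47/ 55  47/ 54  49/ 55  48/ 54  36/ 30  27/ 18  21/ 28  31/ 41  25/ 37  28/ 43
230  49/ 56  47/ 54  47/ 54  45/ 51  35/ 36  20/ 25  26/ 35  33/ 51  35/ 55  34/ 53
231  47/ 54  48/ 56  46/ 53  25/ 28  20/ 26  22/ 29  24/ 35  36/ 56  44/ 63  34/ 54
[array([ 0.462, -0.037]), array([ 0.423, -0.037])] [ 0.08481465 -0.27795742 -0.00714321]
```

step_arm(targets="0 0 0.3 0;0 0 0.3 0;0 0 0 0")

```text
time_s: 22.75
tcp_pos: [0.3829, -0.0605, 0.1325]
ee_rot: [[0.94, 0.342, -0.001], [0.342, -0.94, 0.0], [-0.001, -0.0, -1.0]]
wrist_force: [0.3, -0.1, -3.3]
gripper_width: 0.274
gripper_force: 30.0
```

Run:
```python
from h import *
orange('side','s11.png',(60,120,250,330),.2)
s=sense();print(s['tcp_pos'],s['moment'],s['wrist_force'])
for n in('s7','s8','s9','s10','s11'):
    f=cv2.imread(f'pics/{n}.png').astype(int); m=(f[...,0]>45)&(f[...,0]>1.6*f[...,2])&(f[...,0]>1.35*f[...,1]); m[:160]=0;m[300:]=0
    k,l,st,c=cv2.connectedComponentsWithStats(m.astype('uint8')); print(n,[(c[i].round(1).tolist(),st[i].tolist()) for i in range(1,k) if st[i,4]>4])
```

```text
side [197.  222.3] area 291 bbox [185 212  25  21] xy@z [ 0.272 -0.154]
[ 0.38297725 -0.06051486  0.13268432] [ 0.00592945 -0.20974142  0.02956334] [-0.25708174 -0.19686051 -3.61510523]
s7 [([304.2, 193.2], [300, 189, 9, 8, 40]), ([299.6, 214.0], [296, 213, 8, 3, 20]), ([300.0, 232.1], [298, 231, 5, 3, 11]), ([275.0, 239.6], [273, 236, 7, 7, 27])]
s8 [([210.5, 175.9], [207, 172, 8, 9, 50]), ([302.2, 192.5], [296, 188, 13, 9, 66]), ([299.7, 213.9], [296, 213, 8, 3, 19])]
s9 [([302.2, 192.5], [296, 188, 13, 9, 68]), ([212.0, 196.0], [209, 193, 7, 7, 37]), ([299.4, 213.8], [295, 212, 9, 4, 20])]
s10 [([302.1, 192.5], [296, 188, 13, 9, 68]), ([212.0, 198.3], [209, 195, 7, 8, 40]), ([299.6, 214.0], [296, 213, 8, 3, 20])]
s11 [([231.0, 183.0], [230, 182, 3, 3, 5]), ([302.1, 192.4], [296, 187, 13, 10, 69]), ([212.2, 199.7], [209, 196, 8, 8, 42]), ([299.7, 213.9], [296, 213, 8, 3, 18])]
```

Run:
```python
from h import *
from scipy.optimize import least_squares
orange('top','t11.png',(180,190,400,380),.2)
d=np.array([.94,.342,0]);w=np.array([-.342,.94,0]);z=np.array([0,0,1.])
def pr(n,t,th,a,b,h):
    s,c=np.sin(th),np.cos(th); return proj(n,np.array(t)+a*(c*d-s*z)+b*w+h*(s*d+c*z))[0]
G=[[.3833,-.0608,.3077],[.3827,-.0605,.2075],[.3829,-.0605,.1895]]
S=[(190.7,198.7),(193.7,217.8),(197,222.3)]
for a in(-.08,-.09,-.1,-.11,-.12):
    out=[]
    for g,o in zip(G,S):
        r=least_squares(lambda p:pr('side',g,p[0],a,p[1],-.055)-o,[.1,0]); out.append((np.degrees(r.x[0]).round(1),(r.x[1]*1e3).round(1)))
    print(a,out)
```

```text
top [282.3 274.9] area 154 bbox [273 269  20  13] xy@z [ 0.281 -0.086]
-0.08 [(np.float64(4.8), np.float64(15.7)), (np.float64(7.2), np.float64(8.7)), (np.float64(7.6), np.float64(-5.2))]
-0.09 [(np.float64(2.2), np.float64(15.0)), (np.float64(4.5), np.float64(8.1)), (np.float64(4.9), np.float64(-5.8))]
-0.1 [(np.float64(0.0), np.float64(14.2)), (np.float64(2.3), np.float64(7.5)), (np.float64(2.6), np.float64(-6.4))]
-0.11 [(np.float64(10.3), np.float64(-4.6)), (np.float64(12.9), np.float64(-10.2)), (np.float64(18.1), np.float64(-29.8))]
-0.12 [(np.float64(20.6), np.float64(-24.6)), (np.float64(22.9), np.float64(-28.5)), (np.float64(25.9), np.float64(-44.6))]
```

step_arm(targets="0 0 -0.2 0;0 0 -0.4 0;0 0 -0.6 0;0 0 -0.8 0;0 0 -1 0;0 0 -1.1 0;0 0 -1.1 0;0 0 -1.1 0;0 0 -0.9 0;0 0 -0.7 0;0 0 -0.5 0;0 0 -0.2 0")

```text
time_s: 23.85
tcp_pos: [0.3836, -0.0604, 0.22]
ee_rot: [[0.94, 0.342, 0.001], [0.342, -0.94, 0.0], [0.001, 0.0, -1.0]]
wrist_force: [0.1, 0.4, -2.6]
gripper_width: 0.27
gripper_force: 30.0
```

Run:
```python
from h import *
orange('side','s12.png',(60,120,250,330),.24); orange('top','t12.png',(180,190,400,380),.24)
s=sense();print(s['tcp_pos'],s['moment'],s['wrist_force'])
```

```text
side [195.1 206.4] area 306 bbox [183 196  26  21] xy@z [ 0.283 -0.116]
top [290.2 277.7] area 79 bbox [285 273  11  10] xy@z [ 0.279 -0.106]
top [278.4 280.8] area 90 bbox [274 276  10  11] xy@z [ 0.27  -0.073]
[ 0.38323349 -0.06043433  0.21918992] [-0.01633752 -0.22548399  0.01857816] [ 1.04198195 -0.14944886 -3.28886895]
```

step_arm(targets="0.14 -0.14 0 0;0.28 -0.29 0 0;0.42 -0.43 0 0;0.56 -0.57 0 0;0.7 -0.72 0 0;0.84 -0.86 0 0;0.98 -1 0 0;1.12 -1.14 0 0;1.26 -1.29 0 0;1.4 -1.43 0 0;1.54 -1.57 0 0;1.68 -1.72 0 0")

```text
time_s: 24.95
tcp_pos: [0.448, 0.0836, 0.219]
ee_rot: [[0.939, 0.343, -0.0], [0.343, -0.939, -0.0], [-0.0, 0.0, -1.0]]
wrist_force: [-0.2, -0.7, -4.7]
gripper_width: 0.273
gripper_force: 30.0
```

step_arm(targets="1.68 -1.72 0 0;1.68 -1.72 0 0;1.68 -1.72 0 0;1.68 -1.72 0 0;1.68 -1.72 0 0;1.68 -1.72 0 0;1.54 -1.57 0 0;1.4 -1.43 0 0;1.26 -1.29 0 0;1.12 -1.14 0 0;0.98 -1 0 0;0.84 -0.86 0 0")

```text
time_s: 25.95
tcp_pos: [0.5492, 0.3086, 0.2179]
ee_rot: [[0.939, 0.344, -0.001], [0.344, -0.939, -0.001], [-0.001, 0.001, -1.0]]
wrist_force: [0.5, 0.4, -4.4]
gripper_width: 0.272
gripper_force: 30.0
```

step_arm(targets="0.7 -0.72 0 0;0.56 -0.57 0 0;0.42 -0.43 0 0;0.28 -0.29 0 0;0.14 -0.14 0 0;0 0 0 0")

```text
time_s: 26.45
tcp_pos: [0.5615, 0.3337, 0.219]
ee_rot: [[0.94, 0.342, -0.0], [0.342, -0.94, -0.0], [-0.0, 0.0, -1.0]]
wrist_force: [-0.7, 0.4, -3.7]
gripper_width: 0.274
gripper_force: 30.0
```

Run:
```python
from h import *
orange('side','s13.png',(100,60,330,330),.2); orange('top','t13.png',(80,130,300,380),.2)
s=sense();print(s['tcp_pos'],s['moment'],s['wrist_force'])
```

```text
side [206.2 106.5] area 34 bbox [203 104   7   6] xy@z [0.566 0.508]
side [191.2 110. ] area 25 bbox [189 108   6   5] xy@z [0.491 0.509]
side [198.4 110.6] area 19 bbox [196 109   6   4] xy@z [0.52  0.491]
side [201.8 133.6] area 200 bbox [192 126  21  17] xy@z [0.47  0.316]
side [264.7 151.2] area 65 bbox [259 148  12   7] xy@z [0.667 0.091]
top [158.1 201. ] area 97 bbox [153 196  11  11] xy@z [0.493 0.286]
top [142.9 204.5] area 102 bbox [138 199  11  12] xy@z [0.482 0.331]
top [151.3 215.8] area 199 bbox [141 209  22  15] xy@z [0.449 0.305]
[0.561348   0.33316097 0.21925728] [ 0.0094656  -0.27802047 -0.01837573] [ 0.1688064   0.27933673 -3.01554099]
```

step_arm(targets="0.2 0 -0.1 0;0.4 0 -0.2 0;0.6 0 -0.3 0;0.8 0 -0.4 0;1 0 -0.5 0;1.2 0 -0.6 0;1.2 0 -0.6 0;1.2 0 -0.6 0;1 0 -0.5 0;0.8 0 -0.4 0;0.6 0 -0.3 0;0.4 0 -0.2 0")

```text
time_s: 27.55
tcp_pos: [0.651, 0.3659, 0.2662]
ee_rot: [[0.94, 0.342, 0.001], [0.342, -0.94, 0.0], [0.001, -0.0, -1.0]]
wrist_force: [-0.0, -0.3, -2.8]
gripper_width: 0.272
gripper_force: 30.0
```

step_arm(targets="0 0 0 0;-1.8 0 0.9 0;-2.8 0 1.9 0;-2.8 0 1.9 0;0 0 0 0;0 0 0 0;0 0 0 0")

```text
time_s: 28.13
tcp_pos: [0.5808, 0.3407, 0.2204]
ee_rot: [[0.939, 0.343, 0.002], [0.343, -0.939, 0.001], [0.003, -0.0, -1.0]]
wrist_force: [-0.3, 0.5, -2.2]
gripper_width: 0.269
gripper_force: 30.0
```

Run:
```python
from h import *
orange('side','s14.png',(180,115,250,200),.2); orange('top','t14.png',(100,150,220,300),.2)
s=sense();print(s['tcp_pos'],s['moment'],s['wrist_force'])
```

```text
side [207.2 131.5] area 94 bbox [201 126  14  13] xy@z [0.498 0.321]
top [158. 198.] area 95 bbox [153 193  11  11] xy@z [0.502 0.286]
top [143.1 201.8] area 99 bbox [138 197  11  11] xy@z [0.49  0.331]
top [168.7 220.9] area 52 bbox [165 217   9   9] xy@z [0.434 0.252]
top [159.6 228.5] area 56 bbox [155 223  10  11] xy@z [0.411 0.279]
[0.5817689  0.34141937 0.22097725] [ 0.07097556 -0.22470103 -0.03500616] [ 0.41891084 -0.70546317 -3.38128927]
```

step_arm(targets="0.2 0 -0.1 0;0.4 0 -0.2 0;0.6 0 -0.3 0;0.8 0 -0.4 0;1 0 -0.5 0;1.2 0 -0.6 0;1.2 0 -0.6 0;1.2 0 -0.6 0;1 0 -0.5 0;0.8 0 -0.4 0;0.6 0 -0.3 0;0.4 0 -0.2 0")

```text
time_s: 29.23
tcp_pos: [0.6701, 0.373, 0.266]
ee_rot: [[0.94, 0.342, 0.001], [0.342, -0.94, 0.0], [0.001, -0.0, -1.0]]
wrist_force: [-0.2, 0.5, -4.4]
gripper_width: 0.274
gripper_force: 30.0
```

step_arm(targets="0 0 0 0;-3 0 0.9 0;-3.7 0 1.9 0;-3.7 0 1.9 0;1.5 0 0 0;1.5 0 0 0;0.8 0 0 0;0.3 0 0 0;0 0 0 0;0 0 0 0")

```text
time_s: 30.07
tcp_pos: [0.61, 0.3516, 0.2199]
ee_rot: [[0.94, 0.342, 0.001], [0.342, -0.94, 0.001], [0.001, -0.001, -1.0]]
wrist_force: [-1.5, 0.5, -3.5]
gripper_width: 0.272
gripper_force: 30.0
```

Run:
```python
from h import *
orange('side','s15.png',(180,115,250,200),.2); orange('top','t15.png',(100,150,220,300),.2)
s=sense();print(s['tcp_pos'],s['moment'],s['wrist_force'])
```

```text
side [188.1 157.6] area 21 bbox [185 156   7   4] xy@z [0.361 0.188]
side [202.  157.5] area 20 bbox [199 156   7   4] xy@z [0.413 0.164]
top [161.8 212.8] area 66 bbox [158 208   9  10] xy@z [0.458 0.273]
top [162.8 224.6] area 54 bbox [158 221  10   8] xy@z [0.423 0.27 ]
top [173.  223.1] area 57 bbox [169 220   9   8] xy@z [0.428 0.239]
top [154.7 231.2] area 32 bbox [152 228   7   8] xy@z [0.403 0.293]
[0.60955703 0.35132685 0.21966217] [-0.01585263 -0.16658774 -0.02776104] [-0.22106892  0.56921357 -1.52556672]
```

Run:
```python
from h import *
for p in((161.8,212.8),(162.8,224.6),(173,223.1),(154.7,231.2)):
    print([ (lambda q:(q.round(3),round(float(np.hypot(*(q-[.4375,.3035]))),3)))(onz('top',*p,z)[:2]) for z in(.065,.09)])
# scoop tilt: moment, joints
print(sense()['joints'])
```

```text
[(array([0.459, 0.306]), 0.022), (array([0.459, 0.3  ]), 0.022)]
[(array([0.42 , 0.302]), 0.017), (array([0.421, 0.296]), 0.018)]
[(array([0.426, 0.268]), 0.038), (array([0.426, 0.262]), 0.043)]
[(array([0.398, 0.328]), 0.047), (array([0.399, 0.322]), 0.043)]
[ 4.30761597e+01  2.88849379e+01  1.65032368e+01 -1.97849928e-02
 -7.75617060e+01  6.69427476e+01]
```

All four caps are in the hopper, 17–47 mm from its axis. Next I'll take the scoop back to the tray.

step_arm(targets="0 0 -1.5 0;0 0 -3 0;0 0 -3 0;0 0 -1.5 0;-0.68 1.73 0 0;-1.2 3 0 0;-1.2 3 0 0;-1.2 3 0 0;-1.2 3 0 0;-1.2 3 0 0;-1.2 3 0 0;-1.2 3 0 0")

```text
time_s: 31.17
tcp_pos: [0.6015, 0.105, 0.3099]
ee_rot: [[0.939, 0.343, 0.001], [0.343, -0.939, 0.001], [0.001, -0.0, -1.0]]
wrist_force: [0.5, -1.3, -2.3]
gripper_width: 0.272
gripper_force: 30.0
```

step_arm(targets="-1.2 3 0 0;-1.2 3 0 0;-1.2 3 0 0;-1.2 3 0 0;-1.2 3 0 0;-1.2 3 0 0;-1.2 3 0 0;-1.2 3 0 0;-1.2 3 0 0;-1.2 3 0 0;-1.2 3 0 0;-1.2 3 0 0")

```text
time_s: 32.17
tcp_pos: [0.5896, -0.2824, 0.3098]
ee_rot: [[0.939, 0.343, 0.001], [0.343, -0.939, 0.0], [0.001, 0.0, -1.0]]
wrist_force: [0.2, 0.5, -2.2]
gripper_width: 0.275
gripper_force: 30.0
```

step_arm(targets="-0.9 2.2 0 0;-0.5 1.3 0 0;0 0 0 5;0 0 0 5;0 0 0 5;0 0 0 5;0 0 0 5.6;0 0 0 0")

```text
time_s: 32.83
tcp_pos: [0.5889, -0.3182, 0.3095]
ee_rot: [[0.995, -0.098, 0.001], [-0.098, -0.995, 0.0], [0.001, -0.0, -1.0]]
wrist_force: [-0.2, 0.8, -2.8]
gripper_width: 0.274
gripper_force: 30.0
```

step_arm(targets="0 0 2 0;0 0 4 0;0 0 4 0;0 0 4 0;0 0 4 0;0 0 2 0;0 0 0 0")

```text
time_s: 33.42
tcp_pos: [0.5847, -0.3166, 0.1026]
ee_rot: [[0.995, -0.095, -0.012], [-0.095, -0.995, 0.005], [-0.012, -0.004, -1.0]]
wrist_force: [-0.1, 0.6, -3.7]
gripper_width: 0.27
gripper_force: 30.0
```

step_arm(targets="0 0 0.7 0;0 0 0.7 0;0 0 0.7 0;0 0 0.7 0;0 0 0.7 0;0 0 0.5 0;0 0 0 0")

```text
time_s: 34.0
tcp_pos: [0.5878, -0.3185, 0.0677]
ee_rot: [[0.995, -0.097, -0.002], [-0.097, -0.995, 0.001], [-0.002, -0.001, -1.0]]
wrist_force: [-0.3, -0.4, -3.4]
gripper_width: 0.272
gripper_force: 30.0
```

step_arm(targets="0 0 0.6 0;0 0 0.6 0;0 0 0.6 0;0 0 0.5 0;0 0 0 0")

```text
time_s: 34.42
tcp_pos: [0.5899, -0.3192, 0.0463]
ee_rot: [[0.995, -0.096, 0.002], [-0.096, -0.995, -0.001], [0.002, 0.001, -1.0]]
wrist_force: [1.4, 0.3, 1.3]
gripper_width: 0.271
gripper_force: 30.0
```

step_arm(targets="0 0 0.4 0;0 0 0.4 0;0 0 0.4 0;0 0 0.4 0;0 0 0 0")

```text
time_s: 34.83
tcp_pos: [0.5893, -0.3191, 0.0301]
ee_rot: [[0.995, -0.096, 0.001], [-0.096, -0.995, -0.001], [0.001, 0.001, -1.0]]
wrist_force: [4.4, -0.8, 3.0]
gripper_width: 0.273
gripper_force: 30.0
```

step_arm(targets="0 0 0.3 0;0 0 0.3 0;0 0 0 0")

```text
time_s: 35.08
tcp_pos: [0.588, -0.3187, 0.0232]
ee_rot: [[0.995, -0.097, -0.002], [-0.097, -0.995, 0.001], [-0.002, -0.0, -1.0]]
wrist_force: [2.4, -0.7, 2.5]
gripper_width: 0.268
gripper_force: 30.0
```

step_arm(targets="0 0 0 0;0 0 0 0;0 0 0 0;0 0 0 0;0 0 0 0;0 0 0 0;0 0 0 0;0 0 0 0", claw=6)

```text
time_s: 35.75
tcp_pos: [0.5886, -0.3188, 0.0241]
ee_rot: [[0.995, -0.097, -0.0], [-0.097, -0.995, 0.0], [-0.0, -0.0, -1.0]]
wrist_force: [0.2, -0.2, -0.1]
gripper_width: 0.675
gripper_force: 0.0
```

step_arm(targets="0 0 -0.5 0;0 0 -1 0;0 0 -2 0;0 0 -3 0;0 0 -4 0;0 0 -4 0;0 0 -4 0;-4 0 -2 0;-4 0 0 0;-4 0 0 0;-4 0 0 0;0 0 0 0")

```text
time_s: 36.75
tcp_pos: [0.425, -0.302, 0.2292]
ee_rot: [[0.995, -0.099, -0.002], [-0.099, -0.995, 0.002], [-0.002, -0.001, -1.0]]
wrist_force: [-0.2, -0.1, -1.0]
gripper_width: 0.69
gripper_force: 0.0
```

Run:
```python
from h import *
np.set_printoptions(precision=4,suppress=True)
orange('top','t20.png',(100,150,400,300),.065); snap('side','s20.png')
for n in('t20','s20'):
    f=cv2.imread(f'pics/{n}.png').astype(int); m=(f[...,0]>45)&(f[...,0]>1.6*f[...,2])&(f[...,0]>1.35*f[...,1])
    if n=='t20': m[:,:300]=0; m[:,400:]=0; m[:130]=0; m[260:]=0
    else: m[:200]=0; m[300:]=0; m[:,:230]=0; m[:,345:]=0
    k,l,st,c=cv2.connectedComponentsWithStats(m.astype('uint8'))
    for i in range(1,k):
        if st[i,4]>30:
            y,x=np.nonzero(l==i); p=np.stack([x,y],1); w,v=np.linalg.eigh(np.cov(p.T)); q=(p-p.mean(0))@v[:,1]; print(n,st[i],p.mean(0),'ends',p.mean(0)+v[:,1]*q.min(),p.mean(0)+v[:,1]*q.max())
    g=f; m=(g[...,2]>70)&(g[...,1]<45)&(g[...,0]<45); m[:140]=0; m[220:]=0; m[:,:225]=0; m[:,300:]=0
    y,x=np.nonzero(m); p=np.stack([x,y],1); 
    if len(p)>5: w,v=np.linalg.eigh(np.cov(p.T)); print('knob',n,len(x),p.mean(0),v[:,1])
print(sense()['tcp_pos'],sense()['wrist_force'])
```

```text
top [161.8 212.7] area 67 bbox [158 208   9  10] xy@z [0.46  0.306]
top [162.6 224.4] area 53 bbox [158 220  10   9] xy@z [0.421 0.302]
top [173. 223.] area 55 bbox [169 220   9   7] xy@z [0.426 0.268]
top [154.  232.8] area 52 bbox [150 228   9  10] xy@z [0.393 0.331]
t20 [348 152   9  34 213] [352.0892 168.6761] ends [353.5111 151.874 ] [350.6956 185.1435]
knob t20 131 [252.6718 161.7023] [-0.8864  0.4629]
s20 [287 237  30  14 194] [301.4433 243.5619] ends [316.1005 239.3499] [287.4545 247.5817]
[ 0.4313 -0.3037  0.2298] [-0.6445  0.4574  0.5514]
```

Run:
```python
from h import *
for a,b in(((353.5,151.9),(316.1,239.3)),((350.7,185.1),(287.5,247.6))):
    p,e=tri(a,b); t=p[:2]-[.4844,-.3097]; print(p.round(4),round(e,4),'tray',t@[.995,-.0975],t@[.0975,.995])
# bystanders: difference against the first top image
a=cv2.imread('pics/top1.png').astype(int); b=cv2.imread('pics/t20.png').astype(int)
d=(np.abs(a-b).max(2)>35).astype('uint8'); n,l,s,c=cv2.connectedComponentsWithStats(d)
print([(c[i].round().tolist(),s[i].tolist()) for i in range(1,n) if s[i,4]>25])
```

```text
[ 0.6703 -0.3284  0.086 ] 0.0023 tray 0.18682751508984916 -0.0004350712421647635
[ 0.5567 -0.3165  0.0866] 0.0035 tray 0.07256254803896532 0.00026771144968921556
[([353.0, 149.0], [345, 140, 15, 24, 161]), ([246.0, 163.0], [241, 153, 13, 22, 142]), ([259.0, 161.0], [255, 156, 8, 11, 65]), ([254.0, 171.0], [250, 165, 9, 13, 83]), ([344.0, 213.0], [322, 174, 43, 70, 1320]), ([255.0, 291.0], [196, 177, 126, 207, 6674]), ([162.0, 213.0], [157, 208, 12, 10, 102]), ([406.0, 232.0], [360, 209, 72, 44, 1719]), ([164.0, 227.0], [149, 218, 31, 22, 302]), ([108.0, 328.0], [0, 273, 197, 111, 6912]), ([12.0, 289.0], [6, 288, 12, 3, 32]), ([267.0, 367.0], [261, 338, 12, 46, 281]), ([251.0, 348.0], [236, 343, 30, 10, 176])]
```

```bash
python3 -c "
from station import r
print(r.finish_job())"
```

```text
the job is handed in; nothing more can be done
None
```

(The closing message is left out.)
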